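# Stopper the sample tubes and lock the transport rack

## Robot

A 7-joint arm with a two-finger parallel gripper is mounted at the origin on the work surface. World frame = base frame: x ahead of the robot, y to its left, z up, the work surface at z = 0. Lengths are in m, angles in rad, forces in N, time in s.
With the tool pointing down it reaches from about 0.4 to 0.85 m from the base axis. Payload 10.4 kg.
Tool frame: the origin (TCP) lies midway between the tips of the shut fingers; the grasp point (between the pads) lies 19 mm behind it; z points along the fingers, x is the direction in which the jaws open and shut, and the axes are right-handed (so a half turn about z gives the same grasp; the last joint's range is limited). The gripper opens to 87 mm and grips with 3 to 60 N. Pads are 19 mm wide; open, the fingers measure 117 mm over their backs; the gripper's body (75 mm by 190 mm) begins 51 mm behind the grasp point.
Start: joints at [-1.313, 0.332, -0.065, 1.46, 0.022, 1.35, -0.088], TCP at [0.173, 0.601, 0.223] pointing down, gripper open.
Joint ranges: [-2.6, 2.6], [-0.5, 2.12], [-1.47, 1.34], [0.16, 2.42], [-1.27, 4.41], [0.06, 2.06], [-2.6, 2.6]. Speed limits (rad/s): [2.22, 2.22, 2.79, 2.79, 3.14, 3.14, 3.14].

## Interface

Orientations are given as a unit quaternion [x, y, z, w].
In Python, from bench import r gives the robot as it stands. The module is installed in compiled form; this text tells all that it offers.
- The arm moves only by the tool play_rows, never from a script. Its argument "commands" is a list of rows, each a list of 7 numbers: the shift along the world's x, y, z in cm, then the turn, a rotation vector about the world's x, y, z in rad, then the finger opening in cm, from 0 to 8.7. A call has 1 to 20 rows; each row shifts and turns the commanded pose from where the row before left it; what a row does not reach is not made up. A row lasts 1/8 s, in which the tool goes at most 62.5 mm and 10.7 degrees, less where a joint would pass 70% of its speed; a pose out of reach is approached as far as the arm can. A call is refused whole if a number of a shift passes 6.25 or a number of a turn 0.188, either way. A call with a gripper value outside its range is refused whole. The fingers move at their own pace and stop on an object; "grip_force" is the grip in N (left out, the last holds). Time passes only in rows, so rows that do not move let the fingers close. It gives the time, the measured TCP pose, the force and the opening at its end, in the units of the state.
- r.read_state(): the state, without advancing time (a new reading comes with each control period).
- r.camera(name): name is "scene" or "top"; returns a dict with "img" (420x560x3 uint8, red, green, blue), "K" (3x3 intrinsics, pixels), "k1" (the pictures are not rectified: a ray, as slopes to the right and down, at radius r is drawn at 1 + k1 r^2 times it, then the intrinsics apply), "camera_from_world" (4x4, takes a point from world to camera coordinates). Camera axes: x right, y down, z forward; pixel columns grow to the right and rows downward; lengths in m; the calibration is good to about 2 mm. A picture is of the moment at which its call begins. There is no depth.
- r.close_job(): hands the job in, once; it reports no verdict.
The state is a dict: "time": time; "joint_positions": joint angles; "joint_vel": joint speeds; "joint_torque": joint torques, N m; "ee_pos": TCP position; "eef_rot": TCP orientation; "ft_force": force on the tool from outside, world axes, zero at the start; "torque": the same for the moment, N m; "width": finger opening in m.
Only numpy, scipy, OpenCV 4.12 (cv2) and the standard library are available. Lean on these libraries where they do the work, as an engineer would, in place of code of your own. Each camera call takes 0.05 s, during which the arm holds its last target. There are 200 camera calls.

## Task

Get these pottery sample tubes ready for transport: first stand all four tubes upright on the floor of the rack's bores, one to a bore. Then close them with the stoppers that are there, each in the one tube it fits (found by trying, without forcing), pushed fully home with the flange on the rim; if there are fewer stoppers than tubes, the tubes left over stay open. Finally throw the rack's lock lever fully over to the locked side, and leave the other things on the table where they are.

Things in the scene. Friction and masses are not known exactly. Their poses are not given: they have to be found in the camera images.
- rack: grey transport rack fixed to the table: block 66 x 260 x 36 mm high with four like bores in a row along its y axis, 45 mm wide, 30 mm deep (floor 6 mm above the underside), centres 60 mm apart; any tube may stand in any bore. Origin: centre of the underside, midway along the row. A low foot carries the lock lever 180 mm along +y from the origin.
- bore_0 (a point): centre of the floor of one of the rack's bores (where the centre of a tube's base comes to rest)
- bore_1 (a point): centre of the floor of one of the rack's bores (where the centre of a tube's base comes to rest)
- bore_2 (a point): centre of the floor of one of the rack's bores (where the centre of a tube's base comes to rest)
- bore_3 (a point): centre of the floor of one of the rack's bores (where the centre of a tube's base comes to rest)
- lock (a joint): lock lever: steel bar 80 mm long from pivot to the centre of its black ball (26 mm across), on a level axis along the rack's y, 34 mm above the table. 0 = open, leaning 0.5 rad from upright to the rack's -x side (towards the robot); 1.0 = locked, against its stop, leaning 0.5 rad to the +x side. Under 1 N moves it; it stays where it is left.
- lock_tip (a point): centre of the lock lever's ball
- tube_p: amber sample tube, 40 mm outside diameter, 75 mm tall, 160 g, flat base, at first standing on the table. Stepped mouth: a wide bore for the first 10 mm, then a narrower one for 13 mm more. The four tubes are alike outside and differ slightly inside. Origin: centre of the base, z up along the tube.
- tube_p_rim (a point): centre of that tube's mouth, level with its rim
- tube_q: amber sample tube, 40 mm outside diameter, 75 mm tall, 160 g, flat base, at first standing on the table. Stepped mouth: a wide bore for the first 10 mm, then a narrower one for 13 mm more. The four tubes are alike outside and differ slightly inside. Origin: centre of the base, z up along the tube.
- tube_q_rim (a point): centre of that tube's mouth, level with its rim
- tube_r: amber sample tube, 40 mm outside diameter, 75 mm tall, 160 g, flat base, at first standing on the table. Stepped mouth: a wide bore for the first 10 mm, then a narrower one for 13 mm more. The four tubes are alike outside and differ slightly inside. Origin: centre of the base, z up along the tube.
- tube_r_rim (a point): centre of that tube's mouth, level with its rim
- tube_s: amber sample tube, 40 mm outside diameter, 75 mm tall, 160 g, flat base, at first standing on the table. Stepped mouth: a wide bore for the first 10 mm, then a narrower one for 13 mm more. The four tubes are alike outside and differ slightly inside. Origin: centre of the base, z up along the tube.
- tube_s_rim (a point): centre of that tube's mouth, level with its rim
- stand: wooden stand fixed to the table, block 64 x 226 x 30 mm high, with four wide holes (34 mm) along its y axis, 56 mm apart, in which the stoppers hang by their flanges. Origin: centre of the underside.
- stopper_1: black stopper, 40 g (2 to 4 are present): knob 22 mm across, 20 mm high; flange 40 mm across, 4 mm thick; two-step stem 20 mm long. Stems differ by a few mm and each fits one tube only, found by trial: in the right tube (0.7 mm play all round) the flange comes down on the rim, in a wrong one it stays about 10 mm above. Origin: centre of the flange underside, z to the knob.
- stopper_2: black stopper, 40 g (2 to 4 are present): knob 22 mm across, 20 mm high; flange 40 mm across, 4 mm thick; two-step stem 20 mm long. Stems differ by a few mm and each fits one tube only, found by trial: in the right tube (0.7 mm play all round) the flange comes down on the rim, in a wrong one it stays about 10 mm above. Origin: centre of the flange underside, z to the knob.
- stopper_3: black stopper, 40 g (2 to 4 are present): knob 22 mm across, 20 mm high; flange 40 mm across, 4 mm thick; two-step stem 20 mm long. Stems differ by a few mm and each fits one tube only, found by trial: in the right tube (0.7 mm play all round) the flange comes down on the rim, in a wrong one it stays about 10 mm above. Origin: centre of the flange underside, z to the knob.
- stopper_4: black stopper, 40 g (2 to 4 are present): knob 22 mm across, 20 mm high; flange 40 mm across, 4 mm thick; two-step stem 20 mm long. Stems differ by a few mm and each fits one tube only, found by trial: in the right tube (0.7 mm play all round) the flange comes down on the rim, in a wrong one it stays about 10 mm above. Origin: centre of the flange underside, z to the knob.
- sherd_large: not part of the job: curved terracotta sherd, about 25 x 90 x 16 mm; origin at its underside, near its middle
- dish: not part of the job: little white bowl, 60 mm across, 26 mm high; origin at its underside, near its middle
- tape_roll: not part of the job: roll of paper tape lying flat, 48 mm across, 18 mm high; origin at its underside, near its middle
- jar: not part of the job: open glass jar, 60 mm across, 60 mm high; origin at its underside, near its middle
Things that resemble listed ones, but are neither listed nor needed, are in the scene too. Leave any pink or red look-alike of the tube_r alone. What is shaped like the stopper_1 but purple is not meant.

How it is judged:
On the way, in this order (a step that is already met when the one before it is completed fails the run):
1. all four tubes stand upright on the floor of the rack's bores ((horizontal distance between tube_p and bore_0 below 0.007 m or horizontal distance between tube_p and bore_1 below 0.007 m or horizontal distance between tube_p and bore_2 below 0.007 m or horizontal distance between tube_p and bore_3 below 0.007 m) and z of each of tube_p, tube_q, tube_r, tube_s in the frame of rack below 0.011 m and angle between each of tube_p, tube_q, tube_r, tube_s's own z axis and vertical below 0.12 rad and (horizontal distance between tube_q and bore_0 below 0.007 m or horizontal distance between tube_q and bore_1 below 0.007 m or horizontal distance between tube_q and bore_2 below 0.007 m or horizontal distance between tube_q and bore_3 below 0.007 m) and (horizontal distance between tube_r and bore_0 below 0.007 m or horizontal distance between tube_r and bore_1 below 0.007 m or horizontal distance between tube_r and bore_2 below 0.007 m or horizontal distance between tube_r and bore_3 below 0.007 m) and (horizontal distance between tube_s and bore_0 below 0.007 m or horizontal distance between tube_s and bore_1 below 0.007 m or horizontal distance between tube_s and bore_2 below 0.007 m or horizontal distance between tube_s and bore_3 below 0.007 m)), for 0.2 s.
2. every stopper present is fully home in the tube it fits, the tubes still in the rack (all of step 1 and ((distance between stopper_1 and tube_p_rim below 0.004 m and angle between the z axis of stopper_1 and the z axis of tube_p, either way round below 0.1 rad) or (distance between stopper_1 and tube_q_rim below 0.004 m and angle between the z axis of stopper_1 and the z axis of tube_q, either way round below 0.1 rad) or (distance between stopper_1 and tube_r_rim below 0.004 m and angle between the z axis of stopper_1 and the z axis of tube_r, either way round below 0.1 rad) or (distance between stopper_1 and tube_s_rim below 0.004 m and angle between the z axis of stopper_1 and the z axis of tube_s, either way round below 0.1 rad)) and ((distance between stopper_2 and tube_p_rim below 0.004 m and angle between the z axis of stopper_2 and the z axis of tube_p, either way round below 0.1 rad) or (distance between stopper_2 and tube_q_rim below 0.004 m and angle between the z axis of stopper_2 and the z axis of tube_q, either way round below 0.1 rad) or (distance between stopper_2 and tube_r_rim below 0.004 m and angle between the z axis of stopper_2 and the z axis of tube_r, either way round below 0.1 rad) or (distance between stopper_2 and tube_s_rim below 0.004 m and angle between the z axis of stopper_2 and the z axis of tube_s, either way round below 0.1 rad)) and ((distance between stopper_3 and tube_p_rim below 0.004 m and angle between the z axis of stopper_3 and the z axis of tube_p, either way round below 0.1 rad) or (distance between stopper_3 and tube_q_rim below 0.004 m and angle between the z axis of stopper_3 and the z axis of tube_q, either way round below 0.1 rad) or (distance between stopper_3 and tube_r_rim below 0.004 m and angle between the z axis of stopper_3 and the z axis of tube_r, either way round below 0.1 rad) or (distance between stopper_3 and tube_s_rim below 0.004 m and angle between the z axis of stopper_3 and the z axis of tube_s, either way round below 0.1 rad)) and ((distance between stopper_4 and tube_p_rim below 0.004 m and angle between the z axis of stopper_4 and the z axis of tube_p, either way round below 0.1 rad) or (distance between stopper_4 and tube_q_rim below 0.004 m and angle between the z axis of stopper_4 and the z axis of tube_q, either way round below 0.1 rad) or (distance between stopper_4 and tube_r_rim below 0.004 m and angle between the z axis of stopper_4 and the z axis of tube_r, either way round below 0.1 rad) or (distance between stopper_4 and tube_s_rim below 0.004 m and angle between the z axis of stopper_4 and the z axis of tube_s, either way round below 0.1 rad))), for 0.2 s.
3. the lock lever is thrown to the locked side (value of joint lock above 0.85 rad), for 0.2 s.
At the end, for the whole second after the job is handed in: Each tube upright (0.12 rad) within 7 mm of a bore's centre and 5 mm of its floor; each stopper present with its flange within 4 mm of the rim centre of the tube it fits, in line within 0.1 rad; lever over 0.85; all at rest (all of step 2 and linear speed of each of tube_p, tube_q, tube_r, tube_s, stopper_1, stopper_2, stopper_3, stopper_4 below 0.03 m/s and value of joint lock above 0.85 rad); the robot touches nothing.
It fails at once if one of the other things on the table is displaced by more than 40 mm (distance of any of sherd_large, dish, tape_roll, jar from where it was at the start of the episode above 0.04 m).
It fails at once if a stopper is forced into a tube with more than 60 N (contact force between any of stopper_1, stopper_2, stopper_3, stopper_4 and tube_p above 60 N or contact force between any of stopper_1, stopper_2, stopper_3, stopper_4 and tube_q above 60 N or contact force between any of stopper_1, stopper_2, stopper_3, stopper_4 and tube_r above 60 N or contact force between any of stopper_1, stopper_2, stopper_3, stopper_4 and tube_s above 60 N).
Of stopper_1, stopper_2, stopper_3, stopper_4 only 2 to 4 are there at a start; the rules pass over those that are not, and their reading is None.
At some moment in a run one of tube_p, tube_q, tube_r, tube_s may be knocked a few centimetres aside while the robot is not near it.
It also fails if it takes over 210 s, if anything falls off the work surface, if the arm or the gripper's body presses on something with over 40 N, if the wrist force passes 120 N, or if a joint passes its speed limit or range.

## Working session

There is one attempt and no reset: what is moved stays moved. The work goes in short steps, Python scripts to look and compute and a tool call to move; the robot and the scene stay as the last step left them, time stands still between calls to the robot, and variables do not carry over. Pictures are saved under pics/ and viewed, about 12 in all and at most 16, crops included, and the job is handed in when it is done.

Besides the shell and the picture viewer there is one more tool, called after ">>>" by a JSON object that holds its "fn" and its "kwargs", one argument or row to a line. play_rows: Moves the arm, as the interface text tells. Its arguments: {"type":"object","properties":{"commands":{"type":"array","items":{"type":"array","items":{"type":"number"}}},"grip_force":{"type":"number"}},"required":["commands"]}

```bash
mkdir -p pics; cat > h.py <<'E'
import numpy as np, cv2
from bench import r
def cam(n):
    c=r.camera(n); c['img']=np.asarray(c['img']); c['name']=n; return c
def ray(c,u,v):
    K=np.array(c['K']); k1=c['k1']; T=np.array(c['camera_from_world'])
    d=np.array([(u-K[0,2])/K[0,0],(v-K[1,2])/K[1,1]]); s=d.copy()
    for _ in range(20): s=d/(1+k1*(s@s))
    R=T[:3,:3]; return -R.T@T[:3,3], R.T@np.array([s[0],s[1],1])
def onz(c,u,v,z):
    o,d=ray(c,u,v); return o+d*(z-o[2])/d[2]
def proj(c,p):
    K=np.array(c['K']); T=np.array(c['camera_from_world']); q=T[:3,:3]@np.array(p)+T[:3,3]
    s=q[:2]/q[2]; s=s*(1+c['k1']*(s@s)); return K[0,0]*s[0]+K[0,2],K[1,1]*s[1]+K[1,2]
def save(c,f,crop=None,k=1):
    im=c['img'][:,:,::-1]
    if crop: x,y,w,h=crop; im=im[y:y+h,x:x+w]
    cv2.imwrite('pics/'+f,cv2.resize(np.ascontiguousarray(im),None,fx=k,fy=k,interpolation=cv2.INTER_CUBIC))
E
python3 - <<'E'
from h import *
for n in('scene','top'):
    c=cam(n); save(c,n+'0.png',k=1.4); np.savez(n+'0.npz',**c); o,d=ray(c,280,210); print(n,o,d,c['k1'],c['K'][0][0])
print(r.read_state())
E
```

```text
scene [ 1.29573565 -0.16778537  1.08334993] [-0.61638831  0.09170371 -0.78222444] -0.015209582576749831 540.2389421603185
top [ 0.41248924 -0.01549855  1.5125436 ] [ 0.06575956 -0.00446388 -0.99790793] -0.0550795780069954 516.6403184815179
{'time': 0.1, 'joint_positions': array([-1.31260819,  0.33277957, -0.06471445,  1.46085426,  0.02160635,
        1.34988781, -0.08848693]), 'joint_vel': array([-0.00055678, -0.00136081,  0.00060406, -0.00169069, -0.00077063,
       -0.00144622, -0.00050471]), 'joint_torque': array([ 5.84507761e-04, -6.24540067e+01,  2.40722846e-02, -3.90714705e+01,
       -6.14798558e-02,  3.66327306e-02,  9.04513627e-05]), 'ee_pos': array([0.17309789, 0.60019665, 0.22185318]), 'eef_rot': array([ 7.99082943e-01,  6.01220484e-01, -4.74974203e-04,  3.93200641e-04]), 'ft_force': array([-0.10681127, -0.51590129,  0.30322631]), 'torque': array([ 0.00305686, -0.02586792,  0.05536372]), 'width': 0.08714367948431985}
```

View pics/scene0.png

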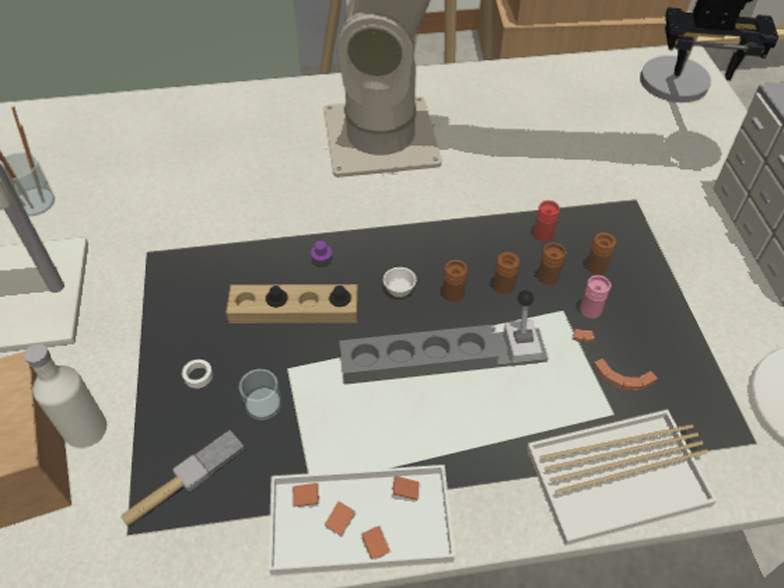

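View pics/top0.png

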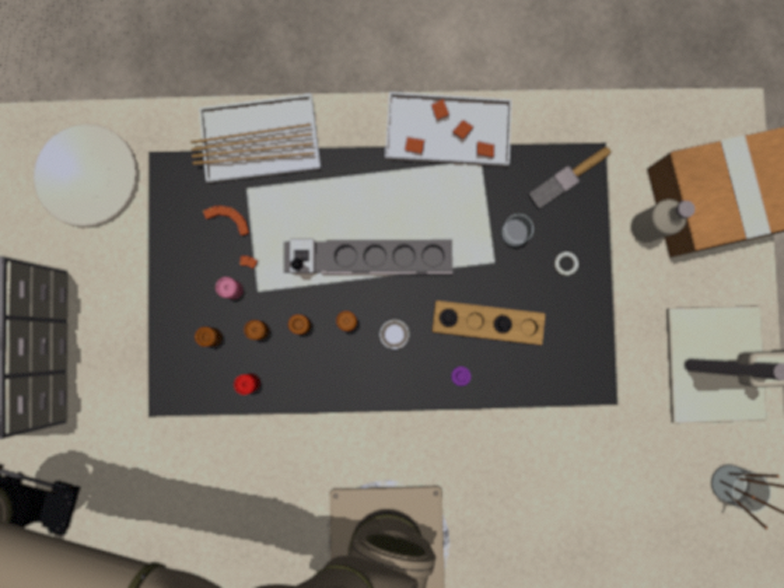

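The views show four amber tubes at top-view pixels (206,337), (256,330), (299,324) and (347,321), in the 1.4x picture. The red one at (246,384) and the pink one at (228,288) are look-alikes. Two black stoppers sit in the stand at (449,317) and (503,324), and the purple one at (461,376) is not meant. The rack runs along y, with its lever at (297,263).

```bash
cat >> h.py <<'E'
def blobs(c,lo,hi,amin=60,roi=None):
    hsv=cv2.cvtColor(c['img'],cv2.COLOR_RGB2HSV); m=cv2.inRange(hsv,np.array(lo),np.array(hi))
    if roi: 
        k=np.zeros_like(m); x,y,w,h=roi; k[y:y+h,x:x+w]=255; m&=k
    m=cv2.morphologyEx(m,cv2.MORPH_CLOSE,np.ones((3,3)))
    cs,_=cv2.findContours(m,cv2.RETR_EXTERNAL,cv2.CHAIN_APPROX_NONE); out=[]
    for q in cs:
        a=cv2.contourArea(q)
        if a>amin:
            M=cv2.moments(cv2.convexHull(q)); out.append((M['m10']/M['m00'],M['m01']/M['m00'],a,cv2.boundingRect(q)))
    return out
E
python3 - <<'E'
from h import *
C={n:dict(np.load(n+'0.npz',allow_pickle=True)) for n in('scene','top')}
for n,c in C.items():
    print(n,'amber')
    for b in blobs(c,(8,130,40),(20,255,190),60,(100,140,420,110) if n=='scene' else (110,200,170,60)): print([round(x,1) for x in b[:3]],b[3],onz(c,b[0],b[1],.0375).round(4))
    print(n,'black')
    for b in blobs(c,(0,0,0),(180,255,32),40,(160,195,100,30) if n=='scene' else (310,215,80,35)): print([round(x,1) for x in b[:3]],b[3],onz(c,b[0],b[1],.045).round(4))
    hsv=cv2.cvtColor(c['img'],cv2.COLOR_RGB2HSV)
    pts=[(325,200),(352,188),(378,250)] if n=='scene' else [(147,241),(183,236),(247,183),(247,175),(320,226),(290,183)]
    for p in pts: print(p,hsv[p[1],p[0]])
big=lambda n,x,y,w,h:cv2.resize(C[n]['img'][y:y+h,x:x+w,::-1],(800,int(800*h/w)),interpolation=cv2.INTER_CUBIC)
cv2.imwrite('pics/crop0.png',np.vstack([big('top',190,160,140,45),big('scene',220,200,180,75)]))
print(np.vstack([big('top',190,160,140,45),big('scene',220,200,180,75)]).shape)
E
```

```text
scene amber
[324.9, 199.5, 318.5] (318, 186, 16, 30) [0.455  0.0715 0.0375]
[361.8, 193.0, 289.0] (355, 180, 16, 29) [0.4477 0.1688 0.0375]
[394.4, 186.5, 247.0] (387, 174, 17, 29) [0.4386 0.2574 0.0375]
[430.0, 179.3, 244.0] (423, 166, 17, 30) [0.4282 0.3564 0.0375]
scene black
(325, 200) [ 13 151 105]
(352, 188) [45  7 70]
(378, 250) [ 25   8 197]
top amber
[147.1, 240.1, 183.5] (139, 233, 17, 15) [0.4326 0.3588 0.0375]
[182.2, 235.4, 168.5] (174, 229, 17, 14) [0.4435 0.2583 0.0375]
[213.4, 231.4, 161.5] (206, 225, 16, 14) [0.4529 0.1693 0.0375]
[247.3, 229.0, 156.0] (240, 222, 15, 15) [0.4576 0.0725 0.0375]
top black
[358.8, 231.2, 50.5] (355, 227, 9, 9) [ 0.4435 -0.245   0.045 ]
(147, 241) [ 13 192 117]
(183, 236) [ 13 193 124]
(247, 183) [  0  10 102]
(247, 175) [150   5  53]
(320, 226) [120   7  38]
(290, 183) [173  10 103]
(590, 800, 3)
```

View pics/crop0.png

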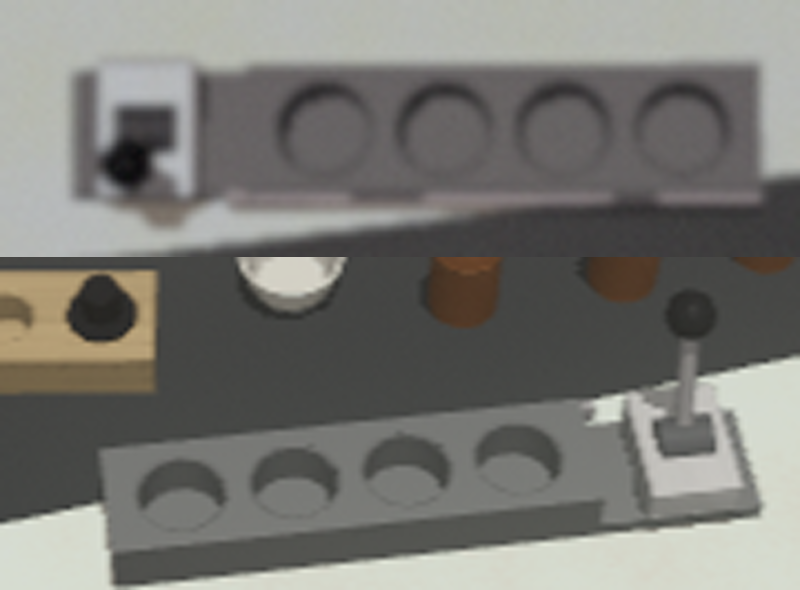

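The crop shows four bores with top-view rims at about crop x 326, 444, 563 and 682, y 130. In the scene crop they are at (182,239), (295,225), (406,213) and (518,202), relative to the lower part. I'll cast these onto z = 0.036.

```bash
python3 - <<'E'
from h import *
C={n:dict(np.load(n+'0.npz',allow_pickle=True)) for n in('scene','top')}
t=[(190+x/5.714,160+130/5.714) for x in(326,444,563,682)]
s=[(220+x/4.444,200+y/4.444) for x,y in((518,202),(406,213),(295,225),(182,239))]
for a,b in zip(t,s): print(onz(C['top'],*a,.036).round(4),onz(C['scene'],*b,.036).round(4))
# rack corners (top-face) in both
for p in((760,65),(762,190)): print('top corner',onz(C['top'],190+p[0]/5.714,160+p[1]/5.714,.036).round(4))
for p in((100,452-257),(112,550-257),(603,500-257)): print('scene corner',onz(C['scene'],220+p[0]/4.444,200+p[1]/4.444,.036).round(4))
print('ball top',onz(C['top'],190+126/5.714,160+162/5.714,.104).round(4),'scene',onz(C['scene'],220+690/4.444,200+57/4.444,.104).round(4))
# stoppers knobs: top view px /1.4
for p in((449,317),(503,324)): print('stop top',onz(C['top'],p[0]/1.4,p[1]/1.4,.045).round(4))
for p in((340,296),(276,297)): print('stop scene',onz(C['scene'],p[0]/1.4,p[1]/1.4,.040).round(4))
for p in((475,321),(528,327)): print('hole top',onz(C['top'],p[0]/1.4,p[1]/1.4,.03).round(4))
for p in((309,299),(245,300)): print('hole scene',onz(C['scene'],p[0]/1.4,p[1]/1.4,.03).round(4))
from scipy.spatial.transform import Rotation as R
print(R.from_quat(r.read_state()['eef_rot']).as_matrix().round(3))
E
```

```text
[0.5904 0.0707 0.036 ] [0.5959 0.0712 0.036 ]
[0.5891 0.0114 0.036 ] [0.594 0.011 0.036]
[ 0.5877 -0.0485  0.036 ] [ 0.5928 -0.0482  0.036 ]
[ 0.5864 -0.1084  0.036 ] [ 0.5927 -0.1081  0.036 ]
top corner [ 0.6185 -0.1487  0.036 ]
top corner [ 0.5551 -0.1478  0.036 ]
scene corner [ 0.5584 -0.1476  0.036 ]
scene corner [ 0.6205 -0.1479  0.036 ]
scene corner [0.6282 0.1098 0.036 ]
ball top [0.569  0.1629 0.104 ] scene [0.5649 0.1638 0.104 ]
stop top [ 0.4597 -0.1367  0.045 ]
stop top [ 0.4428 -0.2463  0.045 ]
stop scene [ 0.4645 -0.1366  0.04  ]
stop scene [ 0.4501 -0.2478  0.04  ]
hole top [ 0.4507 -0.1912  0.03  ]
hole top [ 0.4357 -0.3001  0.03  ]
hole scene [ 0.4552 -0.1911  0.03  ]
hole scene [ 0.4407 -0.303   0.03  ]
[[ 0.277  0.961 -0.   ]
 [ 0.961 -0.277 -0.001]
 [-0.001  0.    -1.   ]]
```

>>> {"fn": "play_rows", "kwargs": {
  "commands": [
    [2.57,-2.43,0,0,0,-0.129,8.7],
    [2.57,-2.43,0,0,0,-0.129,8.7],
    [2.57,-2.43,0,0,0,-0.129,8.7],
    [2.57,-2.43,0,0,0,-0.129,8.7],
    [2.57,-2.43,0,0,0,-0.129,8.7],
    [2.57,-2.43,0,0,0,-0.129,8.7],
    [2.57,-2.43,0,0,0,-0.129,8.7],
    [2.57,-2.43,0,0,0,-0.129,8.7],
    [2.57,-2.43,0,0,0,-0.129,8.7],
    [2.57,-2.43,0,0,0,-0.129,8.7],
    [0,0,0,0,0,0,8.7]
  ]
}}

```text
time: 1.48
ee_pos: [0.4323, 0.3548, 0.2224]
eef_rot: [1.0, -0.003, 0.0, 0.001]
ft_force: [-1.0, 0.9, -0.2]
width: 0.0871
```

>>> {"fn": "play_rows", "kwargs": {
  "commands": [
    [0,0.25,-3,0,0,0,8.7],
    [0,0,-5,0,0,0,8.7],
    [0,0,-4,0,0,0,8.7],
    [0,0,-3,0,0,0,8.7],
    [0,0,-1.7,0,0,0,8.7],
    [0,0,-1,0,0,0,8.7],
    [0,0,0,0,0,0,3.5],
    [0,0,0,0,0,0,3.5],
    [0,0,0,0,0,0,3.5],
    [0,0,0,0,0,0,3.5],
    [0,0,0,0,0,0,3.5]
  ],
  "grip_force": 15
}}

```text
time: 2.85
ee_pos: [0.4303, 0.3601, 0.0458]
eef_rot: [1.0, 0.0, 0.0, -0.0]
ft_force: [1.6, -1.0, 0.8]
width: 0.0451
```

>>> {"fn": "play_rows", "kwargs": {
  "commands": [
    [0,-0.2,0,0,0,0,5],
    [0,0,0,0,0,0,3.5],
    [0,0,0,0,0,0,3.5],
    [0,0,0,0,0,0,3.5],
    [0,0,0,0,0,0,3.5],
    [0,0,0,0,0,0,3.5],
    [0,0,2,0,0,0,3.5],
    [0,0,4,0,0,0,3.5],
    [0,0,5,0,0,0,3.5],
    [0,0,4.5,0,0,0,3.5],
    [0,0,0,0,0,0,3.5]
  ]
}}

```text
time: 4.22
ee_pos: [0.4312, 0.3593, 0.2039]
eef_rot: [1.0, 0.0, 0.002, -0.002]
ft_force: [0.8, 1.0, -2.1]
width: 0.0394
```

>>> {"fn": "play_rows", "kwargs": {
  "commands": [
    [1,-1.8,0,0,0,0,3.5],
    [2,-3.6,0,0,0,0,3.5],
    [2,-3.6,0,0,0,0,3.5],
    [2,-3.6,0,0,0,0,3.5],
    [2,-3.6,0,0,0,0,3.5],
    [2,-3.6,0,0,0,0,3.5],
    [2,-3.6,0,0,0,0,3.5],
    [2,-3.6,0,0,0,0,3.5],
    [1.1,-1.67,-2,0,0,0,3.5],
    [0,0,0,0,0,0,3.5],
    [0,0,0,0,0,0,3.5]
  ]
}}

```text
time: 5.6
ee_pos: [0.5905, 0.0714, 0.1799]
eef_rot: [1.0, 0.0, -0.001, 0.0]
ft_force: [-0.4, 0.3, -2.1]
width: 0.039
```

```bash
python3 - <<'E'
from h import *
s=r.read_state(); p=s['ee_pos']; print(p.round(4), s['ft_force'].round(2))
for n in('scene','top'):
    c=cam(n); np.savez(n+'1.npz',**c); save(c,n+'1.png',(190,120,220,140) if n=='top' else (200,130,220,150),3.6)
    for b in blobs(c,(8,130,40),(20,255,190),20,(100,100,420,170) if n=='scene' else (110,120,250,150)): print(n,[round(x,1) for x in b[:3]],b[3],onz(c,b[0],b[1],.0375).round(4),onz(c,b[0],b[1],p[2]-.008).round(4))
E
```

```text
[0.5905 0.0714 0.1799] [-0.4   0.28 -2.06]
scene [328.6, 205.7, 443.0] (317, 186, 28, 40) [0.476  0.0768 0.0375] [0.5813 0.0454 0.1719]
scene [394.1, 186.9, 314.5] (387, 173, 17, 30) [0.4398 0.2561 0.0375] [0.5497 0.2017 0.1719]
top [182.1, 235.3, 169.5] (174, 228, 17, 15) [0.4439 0.2584 0.0375] [0.4411 0.2335 0.1719]
top [334.7, 228.8, 846.5] (310, 216, 50, 26) [ 0.4521 -0.1773  0.0375] [ 0.4485 -0.1625  0.1719]
top [176.8, 186.6, 52.5] (172, 183, 11, 8) [0.5838 0.2725 0.0375] [0.5682 0.2463 0.1719]
top [162.1, 155.6, 208.5] (145, 147, 32, 21) [0.6748 0.3143 0.0375] [0.6509 0.2842 0.1719]
```

View pics/scene1.png

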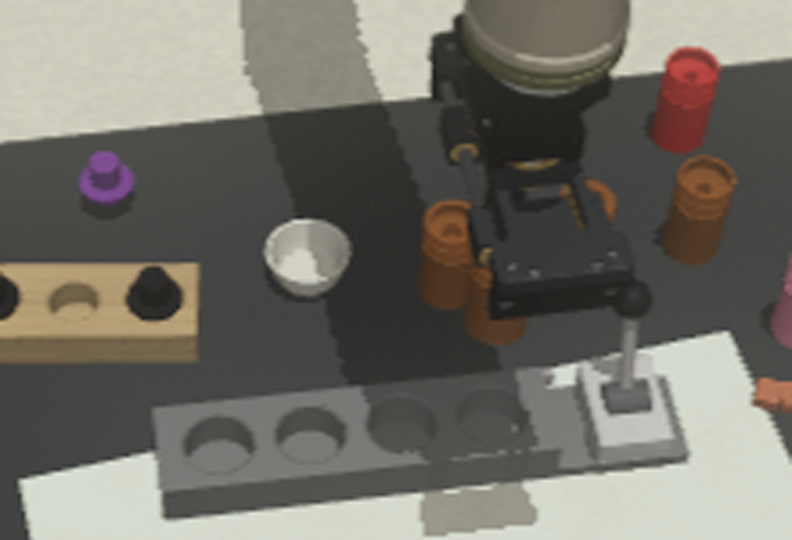

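```bash
python3 - <<'E'
from h import *
c=dict(np.load('scene1.npz',allow_pickle=True))
print(onz(c,200+497/3.6,130+344/3.6,.135), proj(c,(.6105,.0714,.135)))
# left/right extents of amber low rows of held tube
hsv=cv2.cvtColor(c['img'],cv2.COLOR_RGB2HSV)
for v in range(217,228): 
    row=hsv[v,320:352]; m=[(320+i) for i in range(32) if 6<=row[i,0]<=22 and row[i,1]>110]
    print(v,m[:1],m[-1:])
E
```

```text
[0.61053176 0.0631007  0.135     ] (np.float64(341.7412751430201), np.float64(225.0957995834284))
217 [329] [335]
218 [329] [345]
219 [329] [345]
220 [330] [345]
221 [330] [344]
222 [331] [344]
223 [332] [343]
224 [333] [342]
225 [337] [339]
226 [] []
227 [] []
```

```bash
python3 - <<'E'
from h import *
c=dict(np.load('scene1.npz',allow_pickle=True))
for dy in(0,-.004,-.008):
  P=np.array([proj(c,(.5905+.02*np.cos(a),.0714+dy+.02*np.sin(a),z)) for z in(.135,.15) for a in np.linspace(0,6.28,60)])
  print(dy,'lowest',P[P[:,1].argmax()],'umin/umax',P[:60,0].min(),P[:60,0].max(),P[60:,0].min(),P[60:,0].max())
# check of scene calibration with bore: expected pixel of bore rims
for y in(.071,.0112,-.0484,-.1083): print(proj(c,(.591+.022*(y+.0187),y,.036)))
E
```

```text
0 lowest [340.75744482 225.17076038] umin/umax 330.78438302683014 348.7859188096494 331.2831741147334 349.4629085772208
-0.004 lowest [338.979651   225.38680889] umin/umax 329.0224938744145 347.0293322075577 329.5040760085795 347.68922541535534
-0.008 lowest [337.20053535 225.60301098] umin/umax 327.2593182613115 345.2714445738732 327.72366523904947 345.9142145954186
(np.float64(336.22617018610543), np.float64(244.44400395014316))
(np.float64(311.2442942644648), np.float64(247.10519374607145))
(np.float64(286.1240880216707), np.float64(249.77852843051295))
(np.float64(260.6563866359915), np.float64(252.48619273688394))
```

>>> {"fn": "play_rows", "kwargs": {
  "commands": [
    [0.1,0.35,-3,0,0,0,3.5],
    [0,0,-3,0,0,0,3.5],
    [0,0,-2.5,0,0,0,3.5],
    [0,0,0,0,0,0,3.5],
    [0,0,0,0,0,0,3.5]
  ]
}}

```text
time: 6.32
ee_pos: [0.5928, 0.0753, 0.097]
eef_rot: [1.0, 0.0, 0.001, -0.0]
ft_force: [0.2, -0.5, -1.2]
width: 0.0394
```

```bash
python3 - <<'E'
from h import *
s=r.read_state(); p=s['ee_pos']; print(p.round(4), s['ft_force'].round(2))
c=cam('scene'); np.savez('scene2.npz',**c); save(c,'scene2.png',(290,170,90,85),7)
b=p[2]-.045
P=np.array([proj(c,(p[0]+.02*np.cos(a),p[1]+.02*np.sin(a),b)) for a in np.linspace(0,6.28,60)])
P=(P-[290,170])*7; print('pred base: lowest',P[P[:,1].argmax()],'u',P[:,0].min(),P[:,0].max())
E
```

```text
[0.5928 0.0753 0.097 ] [ 0.21 -0.49 -1.21]
pred base: lowest [346.39930639 541.04272004] u 280.22193592089127 399.8431630011708
```

View pics/scene2.png

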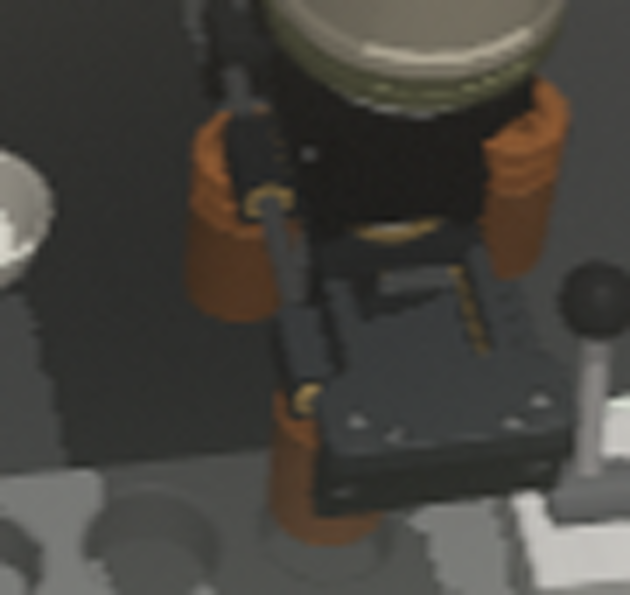

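The held tube's base is at crop (327,543) and sits over the bore, whose outline runs from 262 to 390. It is aligned, so I'll lower it while watching the force.

>>> {"fn": "play_rows", "kwargs": {
  "commands": [
    [0,0,-1.5,0,0,0,3.5],
    [0,0,-1,0,0,0,3.5],
    [0,0,-0.8,0,0,0,3.5],
    [0,0,-0.6,0,0,0,3.5],
    [0,0,-0.4,0,0,0,3.5],
    [0,0,0,0,0,0,3.5],
    [0,0,0,0,0,0,3.5]
  ]
}}

```text
time: 7.25
ee_pos: [0.5923, 0.0749, 0.0527]
eef_rot: [1.0, -0.0, 0.0, -0.0]
ft_force: [-0.3, 1.0, -1.8]
width: 0.0393
```

>>> {"fn": "play_rows", "kwargs": {
  "commands": [
    [0,0,0,0,0,0,6.5],
    [0,0,0,0,0,0,6.5],
    [0,0,2,0,0,0,7],
    [0,0,5,0,0,0,8],
    [0,0,5,0,0,0,8.7],
    [-1.03,1.23,2,0,0,0,8.7],
    [-2.5,3,0,0,0,0,8.7],
    [-2.5,3,0,0,0,0,8.7],
    [-2.5,3,0,0,0,0,8.7],
    [-2.5,3,0,0,0,0,8.7],
    [-2.5,3,0,0,0,0,8.7],
    [-1.6,2,-2,0,0,0,8.7],
    [0,0,-4,0,0,0,8.7],
    [0,0,-4,0,0,0,8.7],
    [0,0,-3,0,0,0,8.7],
    [0,0,-1.7,0,0,0,8.7],
    [0,0,0,0,0,0,8.7]
  ]
}}

```text
time: 9.38
ee_pos: [0.4403, 0.257, 0.0452]
eef_rot: [1.0, 0.0, -0.001, 0.0]
ft_force: [-1.0, -0.2, -0.3]
width: 0.0868
```

>>> {"fn": "play_rows", "kwargs": {
  "commands": [
    [0,0,0,0,0,0,3.5],
    [0,0,0,0,0,0,3.5],
    [0,0,0,0,0,0,3.5],
    [0,0,0,0,0,0,3.5],
    [0,0,0,0,0,0,3.5],
    [0,0,0,0,0,0,3.5],
    [0,0,0,0,0,0,3.5],
    [0,0,2,0,0,0,3.5],
    [0,0,4,0,0,0,3.5],
    [0,0,5,0,0,0,3.5],
    [1,-1.6,4.5,0,0,0,3.5],
    [2,-3.3,0,0,0,0,3.5],
    [2,-3.3,0,0,0,0,3.5],
    [2,-3.3,0,0,0,0,3.5],
    [2,-3.3,0,0,0,0,3.5],
    [2,-3.3,0,0,0,0,3.5],
    [2,-3.3,0,0,0,0,3.5],
    [2.07,-3.18,-2,0,0,0,3.5],
    [0,0,-4,0,0,0,3.5],
    [0,0,-2,0,0,0,3.5]
  ]
}}

```text
time: 11.88
ee_pos: [0.5902, 0.0108, 0.1179]
eef_rot: [1.0, -0.001, -0.002, 0.0]
ft_force: [-0.6, 0.2, -1.5]
width: 0.0399
```

>>> {"fn": "play_rows", "kwargs": {
  "commands": [
    [0,0,-2,0,0,0,3.5],
    [0,0,0,0,0,0,3.5],
    [0,0,0,0,0,0,3.5]
  ]
}}

```text
time: 12.25
ee_pos: [0.5918, 0.0114, 0.1012]
eef_rot: [1.0, -0.0, 0.0, -0.0]
ft_force: [-0.3, 0.0, -0.7]
width: 0.04
```

```bash
cat >> h.py <<'E'
def held(dz=.045,hole=None,roi=(200,185,180,80)):
    s=r.read_state(); p=s['ee_pos']; print(s['time'],p.round(4), s['ft_force'].round(2),s['width'].round(4))
    c=cam('scene'); b=p[2]-dz; m=cv2.inRange(cv2.cvtColor(c['img'],cv2.COLOR_RGB2HSV),np.array((6,110,25)),np.array((22,255,200)))
    q=np.array(proj(c,(p[0],p[1],b+.01)));
    def ext(v): 
        us=np.arange(int(q[0])-16,int(q[0])+16); k=us[m[v,us]>0]; return (v,k.min(),k.max()) if len(k) else (v,)
    P=np.array([proj(c,(p[0]+.02*np.cos(a),p[1]+.02*np.sin(a),b)) for a in np.linspace(0,6.28,60)])
    print('pred lowest',P[P[:,1].argmax()].round(1),'u',P[:,0].min().round(1),P[:,0].max().round(1))
    print([tuple(int(i) for i in ext(v)) for v in range(int(P[:,1].max())-8,int(P[:,1].max())+4)])
    return c
E
python3 - <<'E'
from h import *
held()
E
```

```text
Traceback (most recent call last):
  File "h.py", line 31, in held
    s=r.read_state(); p=s['ee_pos']; print(s['time'],p.round(4), s['ft_force'].round(2),s['width'].round(4))
                                                                                        ^^^^^^^^^^^^^^^^
AttributeError: 'float' object has no attribute 'round'
```

```bash
sed -i "s/s\['width'\].round(4)/round(s['width'],4)/" h.py; python3 - <<'E'
from h import *
held()
E
```

```text
12.25 [0.5918 0.0114 0.1012] [-0.26  0.04 -0.74] 0.04
pred lowest [312.4 249.3] u 303.1 320.3
[(241,), (242,), (243,), (244,), (245, 303, 317), (246, 307, 316), (247, 305, 316), (248, 306, 315), (249, 309, 312), (250,), (251,), (252,)]
```

>>> {"fn": "play_rows", "kwargs": {
  "commands": [
    [0,0.25,-1.5,0,0,0,3.5],
    [0,0,-1.2,0,0,0,3.5],
    [0,0,-1,0,0,0,3.5],
    [0,0,-0.8,0,0,0,3.5],
    [0,0,-0.5,0,0,0,3.5],
    [0,0,0,0,0,0,3.5],
    [0,0,0,0,0,0,3.5]
  ]
}}

```text
time: 13.18
ee_pos: [0.5915, 0.0138, 0.0506]
eef_rot: [1.0, -0.0, -0.0, -0.0]
ft_force: [-0.2, 0.2, -1.2]
width: 0.0392
```

>>> {"fn": "play_rows", "kwargs": {
  "commands": [
    [0,0,0,0,0,0,6.5],
    [0,0,0,0,0,0,6.5],
    [0,0,2,0,0,0,7],
    [0,0,5,0,0,0,8],
    [0,0,5,0,0,0,8.7],
    [-1.05,1.22,2,0,0,0,8.7],
    [-2.5,2.8,0,0,0,0,8.7],
    [-2.5,2.8,0,0,0,0,8.7],
    [-2.5,2.8,0,0,0,0,8.7],
    [-2.5,2.8,0,0,0,0,8.7],
    [-2,2,0,0,0,0,8.7],
    [-1,1,-2,0,0,0,8.7],
    [0,0,-4,0,0,0,8.7],
    [0,0,-4,0,0,0,8.7],
    [0,0,-3,0,0,0,8.7],
    [0,0,-1.5,0,0,0,8.7],
    [0,0,0,0,0,0,8.7]
  ]
}}

```text
time: 15.3
ee_pos: [0.4509, 0.1678, 0.0457]
eef_rot: [1.0, -0.0, -0.0, 0.0]
ft_force: [0.2, 0.5, -1.1]
width: 0.0868
```

```bash
python3 - <<'E'
from h import *
c=cam('top'); s=cam('scene'); print(r.read_state()['ee_pos'].round(4))
for n,c in(('top',c),('scene',s)):
  for b in blobs(c,(8,130,40),(20,255,190),30,(90,150,420,110) if n=='scene' else (110,170,190,90)): print(n,[round(x,1) for x in b[:3]],b[3],onz(c,b[0],b[1],.0375).round(4))
E
```

```text
[0.4516 0.1682 0.0466]
top [247.2, 229.0, 155.0] (240, 222, 15, 15) [0.4574 0.0726 0.0375]
top [222.8, 223.9, 31.0] (221, 219, 5, 11) [0.4737 0.142  0.0375]
top [176.7, 186.6, 54.0] (172, 183, 11, 8) [0.5839 0.2726 0.0375]
top [267.6, 181.1, 144.5] (261, 174, 14, 15) [0.5938 0.0117 0.0375]
top [246.6, 181.1, 143.5] (240, 174, 14, 15) [0.5951 0.0719 0.0375]
scene [311.4, 239.1, 229.0] (304, 230, 16, 19) [0.5699 0.0155 0.0375]
scene [336.5, 236.4, 220.0] (329, 228, 16, 18) [0.5712 0.0763 0.0375]
scene [357.2, 204.4, 182.5] (352, 189, 13, 28) [0.4825 0.1483 0.0375]
scene [324.9, 199.7, 362.5] (318, 186, 16, 30) [0.4556 0.0714 0.0375]
```

```bash
python3 - <<'E'
from h import *
c=cam('top'); s=cam('scene')
a=cv2.resize(c['img'][200:255,180:270,::-1],None,fx=6,fy=6,interpolation=2); b=cv2.resize(s['img'][160:225,310:400,::-1],None,fx=6,fy=6,interpolation=2)
cv2.imwrite('pics/b3.png',np.vstack([a,b])[:600] if 0 else cv2.resize(np.vstack([a,b]),None,fx=.8,fy=.8))
E
```

```text
(no output)
```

View pics/b3.png

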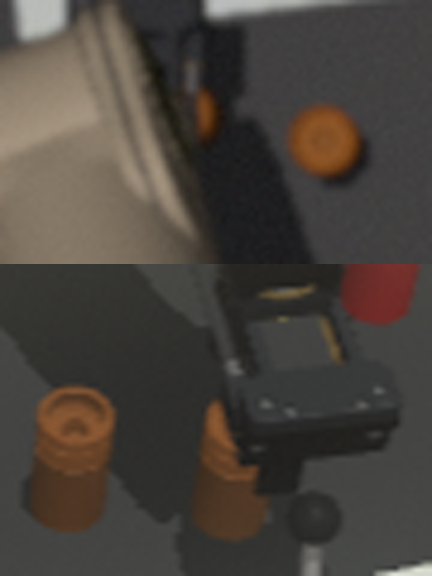

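Tube B is no longer where it was: its scene crop centre is now near (230,480), still upright. I'll lift clear and measure again.

>>> {"fn": "play_rows", "kwargs": {
  "commands": [
    [0,0,2,0,0,0,8.7],
    [0,0,5,0,0,0,8.7],
    [0,0,5,0,0,0,8.7],
    [-1,5,4,0,0,0,8.7],
    [-1,6,0,0,0,0,8.7],
    [0,6,0,0,0,0,8.7],
    [0,0,0,0,0,0,8.7]
  ]
}}

```text
time: 16.38
ee_pos: [0.4294, 0.3411, 0.2043]
eef_rot: [1.0, 0.004, -0.0, -0.0]
ft_force: [-0.2, -0.5, -0.1]
width: 0.0871
```

```bash
python3 - <<'E'
from h import *
print(r.read_state()['ee_pos'].round(4))
for n in('top','scene'):
  c=cam(n); np.savez(n+'4.npz',**c)
  for b in blobs(c,(8,130,40),(20,255,190),30,(90,150,420,110) if n=='scene' else (110,170,190,90)): print(n,[round(x,1) for x in b[:3]],b[3],onz(c,b[0],b[1],.0375).round(4))
E
```

```text
[0.4294 0.3411 0.2043]
top [247.3, 229.0, 153.0] (240, 222, 15, 15) [0.4575 0.0725 0.0375]
top [217.3, 223.3, 162.5] (210, 216, 16, 15) [0.4759 0.1578 0.0375]
top [176.6, 186.5, 56.0] (171, 183, 12, 8) [0.584  0.2731 0.0375]
top [267.6, 181.1, 145.5] (261, 174, 14, 15) [0.5938 0.0117 0.0375]
top [246.6, 181.1, 143.0] (240, 174, 14, 15) [0.5952 0.0717 0.0375]
scene [311.4, 238.9, 229.0] (304, 230, 16, 19) [0.5696 0.0155 0.0375]
scene [336.6, 236.4, 213.5] (329, 228, 16, 18) [0.5713 0.0765 0.0375]
scene [359.2, 199.8, 302.0] (352, 187, 17, 30) [0.4686 0.1569 0.0375]
scene [324.8, 199.8, 350.5] (318, 186, 16, 30) [0.4557 0.0711 0.0375]
```

>>> {"fn": "play_rows", "kwargs": {
  "commands": [
    [1.1,-4.5,0,0,0,0,8.7],
    [1.1,-4.5,0,0,0,0,8.7],
    [1,-4.5,0,0,0,0,8.7],
    [1,-4.6,0,0,0,0,8.7],
    [0,0,-4,0,0,0,8.7],
    [0,0,-5,0,0,0,8.7],
    [0,0,-4,0,0,0,8.7],
    [0,0,-3,0,0,0,8.7],
    [0,0,0,0,0,0,8.7],
    [0,0,0,0,0,0,3.5],
    [0,0,0,0,0,0,3.5],
    [0,0,0,0,0,0,3.5],
    [0,0,0,0,0,0,3.5],
    [0,0,0,0,0,0,3.5],
    [0,0,0,0,0,0,3.5],
    [0,0,0,0,0,0,3.5]
  ]
}}

```text
time: 18.48
ee_pos: [0.4737, 0.1553, 0.0443]
eef_rot: [1.0, -0.0, 0.0, -0.0]
ft_force: [0.6, -0.1, 0.8]
width: 0.0392
```

>>> {"fn": "play_rows", "kwargs": {
  "commands": [
    [0,0,2,0,0,0,3.5],
    [0,0,4,0,0,0,3.5],
    [0,0,5,0,0,0,3.5],
    [1,-1.9,4.5,0,0,0,3.5],
    [2,-3.5,0,0,0,0,3.5],
    [2,-3.5,0,0,0,0,3.5],
    [2,-3.5,0,0,0,0,3.5],
    [2,-3.5,0,0,0,0,3.5],
    [2,-3.5,0,0,0,0,3.5],
    [0.65,-0.95,-3,0,0,0,3.5],
    [0,0,-4,0,0,0,3.5],
    [0,0,-3,0,0,0,3.5],
    [0,0,0,0,0,0,3.5],
    [0,0,0,0,0,0,3.5]
  ]
}}

```text
time: 20.23
ee_pos: [0.5905, -0.0483, 0.1003]
eef_rot: [1.0, -0.0, 0.001, 0.0]
ft_force: [0.7, 0.0, -1.0]
width: 0.0392
```

```bash
python3 - <<'E'
from h import *
held()
E
```

```text
20.225 [ 0.5905 -0.0483  0.1003] [ 0.66  0.02 -0.99] 0.0392
pred lowest [286.6 252.3] u 277.6 294.9
[(244,), (245,), (246,), (247,), (248, 289, 292), (249, 281, 291), (250, 281, 290), (251, 283, 288), (252,), (253,), (254,), (255,)]
```

>>> {"fn": "play_rows", "kwargs": {
  "commands": [
    [0.05,0.1,-1.5,0,0,0,3.5],
    [0,0,-1.2,0,0,0,3.5],
    [0,0,-1,0,0,0,3.5],
    [0,0,-0.8,0,0,0,3.5],
    [0,0,-0.4,0,0,0,3.5],
    [0,0,0,0,0,0,3.5],
    [0,0,0,0,0,0,3.5]
  ]
}}

```text
time: 21.15
ee_pos: [0.5905, -0.0472, 0.0503]
eef_rot: [1.0, -0.0, 0.0, -0.0]
ft_force: [-0.4, 0.3, -1.8]
width: 0.0394
```

```bash
python3 - <<'E'
from h import *
c=cam('top')
for b in blobs(c,(8,130,40),(20,255,190),30,(110,170,190,90)): print([round(x,1) for x in b[:3]],b[3],onz(c,b[0],b[1],.0375).round(4))
E
```

```text
[246.2, 228.6, 124.0] (240, 222, 13, 15) [0.4588 0.0755 0.0375]
[176.4, 186.8, 57.0] (171, 183, 12, 9) [0.5834 0.2735 0.0375]
[246.6, 181.1, 145.5] (240, 174, 14, 15) [0.5951 0.0718 0.0375]
```

>>> {"fn": "play_rows", "kwargs": {
  "commands": [
    [0,0,0,0,0,0,6.5],
    [0,0,0,0,0,0,6.5],
    [0,0,2,0,0,0,7],
    [0,0,5,0,0,0,8],
    [0,0,5,0,0,0,8.7],
    [-1.4,1.3,2.5,0,0,0,8.7],
    [-3,2.6,0,0,0,0,8.7],
    [-3,2.6,0,0,0,0,8.7],
    [-3,2.6,0,0,0,0,8.7],
    [-3,2.7,-2,0,0,0,8.7],
    [0,0,-4,0,0,0,8.7],
    [0,0,-4,0,0,0,8.7],
    [0,0,-3,0,0,0,8.7],
    [0,0,-2,0,0,0,8.7],
    [0,0,0,0,0,0,8.7]
  ]
}}

```text
time: 23.08
ee_pos: [0.4561, 0.0704, 0.0452]
eef_rot: [1.0, -0.0, -0.001, 0.0]
ft_force: [0.8, -0.3, -0.6]
width: 0.087
```

```bash
python3 - <<'E'
from h import *
print(r.read_state()['ee_pos'].round(4))
for n in('scene',):
  c=cam(n); save(c,'scene5.png',(240,140,160,130),4.8)
  for b in blobs(c,(8,130,40),(20,255,190),30,(90,150,420,110) if n=='scene' else (110,170,190,90)): print(n,[round(x,1) for x in b[:3]],b[3],onz(c,b[0],b[1],.0375).round(4),onz(c,b[0],b[1],.06).round(4))
E
```

```text
[0.4561 0.0704 0.0452]
scene [286.3, 241.9, 232.0] (279, 233, 16, 19) [ 0.5693 -0.0447  0.0375] [ 0.5849 -0.0473  0.06  ]
scene [311.4, 239.1, 234.0] (304, 230, 16, 19) [0.5701 0.0156 0.0375] [0.5857 0.0116 0.06  ]
scene [336.5, 236.2, 226.0] (329, 227, 16, 19) [0.5705 0.0763 0.0375] [0.5861 0.0711 0.06  ]
```

View pics/scene5.png

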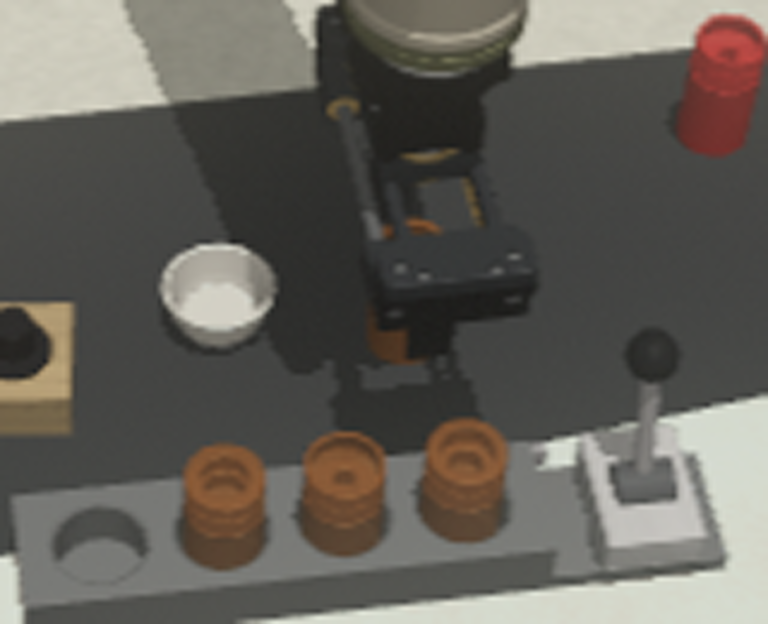

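Three tubes stand in bores at crop (224,505), (344,490) and (463,480), and the fourth is between the fingers near (400,340). I'll grip it and carry it to the last bore.

>>> {"fn": "play_rows", "kwargs": {
  "commands": [
    [0,0,0,0,0,0,3.5],
    [0,0,0,0,0,0,3.5],
    [0,0,0,0,0,0,3.5],
    [0,0,0,0,0,0,3.5],
    [0,0,0,0,0,0,3.5],
    [0,0,0,0,0,0,3.5],
    [0,0,0,0,0,0,3.5],
    [0,0,2,0,0,0,3.5],
    [0,0,4,0,0,0,3.5],
    [0,0,5,0,0,0,3.5],
    [1.2,-1.7,4.5,0,0,0,3.5],
    [3,-4,0,0,0,0,3.5],
    [3,-4,0,0,0,0,3.5],
    [3,-4,0,0,0,0,3.5],
    [2,-3,-1,0,0,0,3.5],
    [1,-1.17,-3,0,0,0,3.5],
    [0,0,-4,0,0,0,3.5],
    [0,0,-2,0,0,0,3.5],
    [0,0,0,0,0,0,3.5],
    [0,0,0,0,0,0,3.5]
  ]
}}

```text
time: 25.62
ee_pos: [0.5892, -0.1079, 0.1016]
eef_rot: [1.0, 0.0, 0.001, -0.0]
ft_force: [-0.1, -0.2, -1.3]
width: 0.0395
```

```bash
python3 - <<'E'
from h import *
held()
E
```

```text
25.625 [ 0.5892 -0.1079  0.1016] [-0.1  -0.16 -1.29] 0.0395
pred lowest [260.7 254.7] u 251.9 269.3
[(246,), (247,), (248,), (249,), (250, 265, 267), (251, 257, 266), (252, 255, 265), (253, 256, 264), (254, 258, 262), (255,), (256,), (257,)]
```

>>> {"fn": "play_rows", "kwargs": {
  "commands": [
    [0,0,-1.5,0,0,0,3.5],
    [0,0,-1.2,0,0,0,3.5],
    [0,0,-1,0,0,0,3.5],
    [0,0,-0.8,0,0,0,3.5],
    [0,0,-0.5,0,0,0,3.5],
    [0,0,0,0,0,0,3.5],
    [0,0,0,0,0,0,3.5],
    [0,0,0,0,0,0,6.5],
    [0,0,0,0,0,0,6.5],
    [0,0,2,0,0,0,7],
    [0,0,5,0,0,0,8],
    [0,0,6,0,0,0,8],
    [-4,-4,3,0,0,0,8],
    [-4,-4,0,0,0,0,8],
    [0,-4,0,0,0,0,8],
    [0,0,0,0,0,0,8],
    [0,0,0,0,0,0,8]
  ]
}}

```text
time: 27.8
ee_pos: [0.5096, -0.2266, 0.2102]
eef_rot: [1.0, -0.0, 0.0, -0.0]
ft_force: [0.6, 0.6, -0.4]
width: 0.08
```

```bash
python3 - <<'E'
from h import *
print(r.read_state()['ee_pos'].round(4))
for n in('top','scene'):
  c=cam(n); np.savez(n+'6.npz',**c); save(c,n+'6.png',(210,190,200,80) if n=='scene' else (230,155,170,95),4)
  for b in blobs(c,(8,130,40),(20,255,190),30,(230,200,130,70) if n=='scene' else (230,165,100,35)): print(n,[round(x,1) for x in b[:3]],b[3],onz(c,b[0],b[1],.0585).round(4))
a=cv2.imread('pics/scene6.png'); b=cv2.imread('pics/top6.png'); b=cv2.resize(b,(800,int(800*b.shape[0]/b.shape[1])))
o=np.vstack([a,b]); o=cv2.resize(o,None,fx=.75,fy=.75); print(o.shape); cv2.imwrite('pics/c6.png',o)
E
```

```text
[ 0.5096 -0.2266  0.2102]
top [309.4, 181.2, 145.5] (303, 174, 14, 15) [ 0.5882 -0.1072  0.0585]
top [288.2, 181.0, 145.0] (282, 174, 14, 15) [ 0.59   -0.0471  0.0585]
top [267.6, 181.0, 147.5] (261, 174, 14, 15) [0.5912 0.0113 0.0585]
top [246.6, 181.1, 144.5] (240, 174, 14, 15) [0.5926 0.0706 0.0585]
scene [259.8, 244.4, 238.5] (252, 235, 17, 20) [ 0.5816 -0.1086  0.0585]
scene [286.3, 241.9, 232.0] (279, 233, 16, 19) [ 0.5838 -0.0471  0.0585]
scene [311.4, 239.1, 233.0] (304, 230, 16, 19) [0.5847 0.0118 0.0585]
scene [336.6, 236.3, 212.5] (329, 228, 16, 18) [0.5856 0.0715 0.0585]
(575, 600, 3)
```

View pics/c6.png

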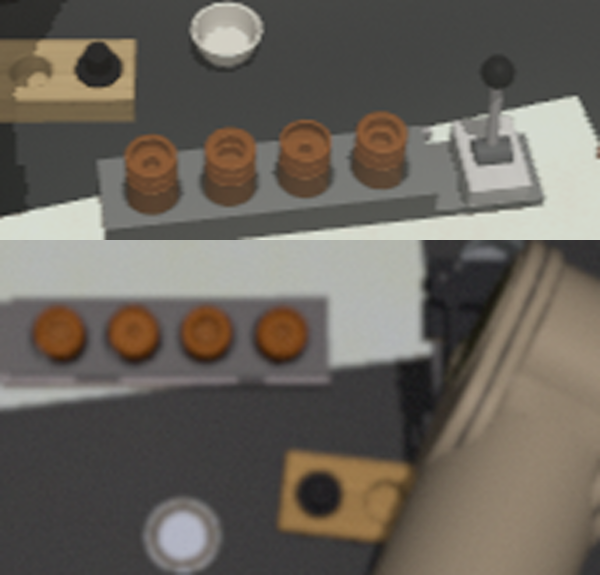

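All four tubes stand in their bores: top-view centres are within 2 mm of where they were released. Next I'll centre each stopper along x by a light squeeze, then come back with the jaws along y.

>>> {"fn": "play_rows", "kwargs": {
  "commands": [
    [-3.3,-1,-3,0,0,0,6],
    [-3.3,-1,-5,0,0,0,6],
    [0,0,-4,0,0,0,6],
    [0,0,-3,0,0,0,6],
    [0,0,-2.4,0,0,0,6],
    [0,0,0,0,0,0,6],
    [0,0,0,0,0,0,1.8],
    [0,0,0,0,0,0,1.8],
    [0,0,0,0,0,0,1.8],
    [0,0,0,0,0,0,1.8],
    [0,0,0,0,0,0,1.8],
    [0,0,0,0,0,0,1.8],
    [0,0,0,0,0,0,1.8]
  ],
  "grip_force": 6
}}

```text
time: 29.52
ee_pos: [0.4435, -0.247, 0.0356]
eef_rot: [1.0, -0.0, 0.0, -0.0]
ft_force: [-0.5, -0.5, 3.0]
width: 0.0219
```

```bash
python3 - <<'E'
from h import *
s=r.read_state(); print(s['ee_pos'],s['width'],s['joint_positions'].round(2))
E
```

```text
[ 0.44352388 -0.24698058  0.03556166] 0.021870673777985315 [-0.26  0.35  0.78  2.   -0.31  0.92  0.68]
```

>>> {"fn": "play_rows", "kwargs": {
  "commands": [
    [0,0,0.2,0,0,0,4],
    [0,0,0,0,0,0,5],
    [0,0,3,0,0,0,6],
    [0,0,4,0,0,0,6],
    [0.85,5.5,0,0,0,0,6],
    [0.85,5.5,0,0,0,0,6],
    [0,0,-4,0,0,0,6],
    [0,0,-3,0,0,0,6],
    [0,0,0,0,0,0,6],
    [0,0,0,0,0,0,1.8],
    [0,0,0,0,0,0,1.8],
    [0,0,0,0,0,0,1.8],
    [0,0,0,0,0,0,1.8],
    [0,0,0,0,0,0,1.8],
    [0,0,0,0,0,0,1.8],
    [0,0,0,0,0,0,1.8]
  ]
}}

```text
time: 31.52
ee_pos: [0.4605, -0.1369, 0.0376]
eef_rot: [1.0, 0.0, 0.0, -0.0]
ft_force: [-0.5, 0.9, 4.2]
width: 0.0215
```

>>> {"fn": "play_rows", "kwargs": {
  "commands": [
    [0,0,0,0,0,0,4],
    [0,0,0,0,0,0,5],
    [0,0,4,0,0,0,5],
    [0,0,5,0,0,0,5],
    [0,0,5,0,0,0.174,5],
    [0,0,2,0,0,0.174,5],
    [0,0,0,0,0,0,5]
  ]
}}

```text
time: 32.4
ee_pos: [0.4612, -0.137, 0.1986]
eef_rot: [0.985, 0.173, 0.002, -0.0]
ft_force: [-0.8, 0.5, -0.9]
width: 0.05
```

```bash
python3 - <<'E'
from h import *
s=r.read_state(); print(s['ee_pos'],s['width'],s['joint_positions'].round(2))
E
```

```text
[ 0.46120262 -0.13701367  0.19859061] 0.04996364414449427 [-0.59 -0.    0.8   1.9   0.    1.24  0.55]
```

>>> {"fn": "play_rows", "kwargs": {
  "commands": [
    [1.83,0.41,0,0,0,0.1747,4.6],
    [1.83,0.41,0,0,0,0.1747,4.6],
    [1.83,0.41,0,0,0,0.1747,4.6],
    [1.83,0.41,0,0,0,0.1747,4.6],
    [1.83,0.41,0,0,0,0.1747,4.6],
    [1.83,0.41,0,0,0,0.1747,4.6],
    [1.83,0.41,0,0,0,0.1747,4.6],
    [0,0,-4,0,0,0,4.6],
    [0,0,-4,0,0,0,4.6],
    [0,0,-2.5,0,0,0,4.6],
    [0,0,0,0,0,0,4.6],
    [0,0,0,0,0,0,4.6]
  ]
}}

```text
time: 33.9
ee_pos: [0.5887, -0.1086, 0.0928]
eef_rot: [0.708, 0.707, -0.0, 0.0]
ft_force: [0.0, 0.1, 0.5]
width: 0.0461
```

```bash
python3 - <<'E'
from h import *
s=r.read_state(); print(s['ee_pos'],s['width'],s['joint_positions'].round(2))
c=cam('scene'); save(c,'s8.png',(230,180,110,90),7)
E
```

```text
[ 0.58866098 -0.10859192  0.09282018] 0.046121420633559666 [-0.4   0.43  0.63  1.71 -0.28  1.09  1.89]
```

View pics/s8.png

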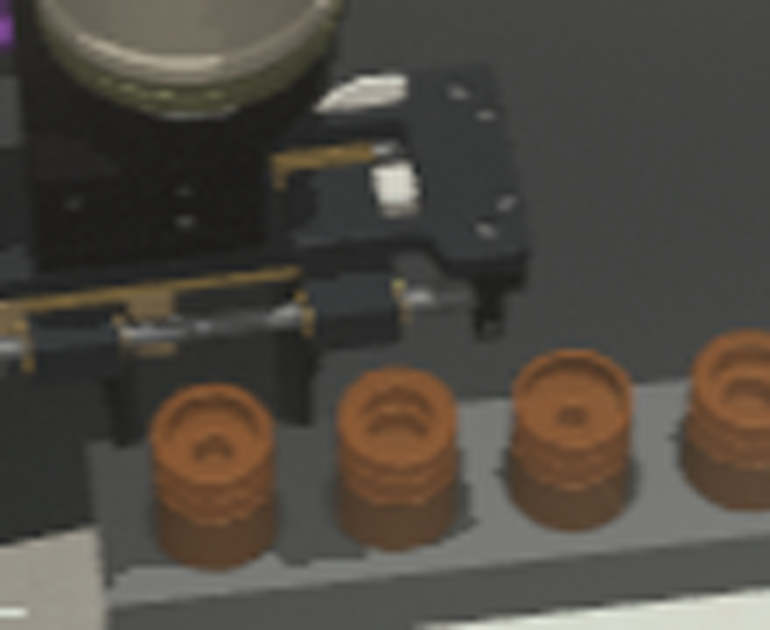

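Fingers hang above tube 0 at crop x 145–275, and the tube centre is at 212, so they straddle it. I'll lower, squeeze lightly, and do the same for the others.

>>> {"fn": "play_rows", "kwargs": {
  "commands": [
    [0,0.05,-1.2,0,0,0,4.6],
    [0,0,-1.3,0,0,0,4.6],
    [0,0,0,0,0,0,4.6],
    [0,0,0,0,0,0,3.8],
    [0,0,0,0,0,0,3.8],
    [0,0,0,0,0,0,3.8]
  ],
  "grip_force": 6
}}

```text
time: 34.7
ee_pos: [0.5886, -0.1079, 0.0676]
eef_rot: [0.707, 0.707, 0.0, 0.0]
ft_force: [1.3, -0.2, -1.1]
width: 0.04
```

>>> {"fn": "play_rows", "kwargs": {
  "commands": [
    [0,0,0,0,0,0,4.6],
    [0,0,0,0,0,0,4.6],
    [0,0,2.7,0,0,0,4.6],
    [0.05,3.0,0.5,0,0,0,4.6],
    [0.1,3.04,0,0,0,0,4.6],
    [0,0,0,0,0,0,4.6],
    [0,0,-0.6,0,0,0,4.6],
    [0,0,-1.3,0,0,0,4.6],
    [0,0,-1.3,0,0,0,4.6],
    [0,0,0,0,0,0,4.6],
    [0,0,0,0,0,0,3.8],
    [0,0,0,0,0,0,3.8],
    [0,0,0,0,0,0,3.8]
  ]
}}

```text
time: 36.33
ee_pos: [0.5901, -0.0474, 0.0676]
eef_rot: [0.707, 0.707, 0.0, 0.0]
ft_force: [-0.4, 0.1, -0.5]
width: 0.0404
```

>>> {"fn": "play_rows", "kwargs": {
  "commands": [
    [0,0,0,0,0,0,4.6],
    [0,0,0,0,0,0,4.6],
    [0,0,2.7,0,0,0,4.6],
    [0.05,3.0,0.5,0,0,0,4.6],
    [0.05,2.9,0,0,0,0,4.6],
    [0,0,0,0,0,0,4.6],
    [0,0,-0.6,0,0,0,4.6],
    [0,0,-1.3,0,0,0,4.6],
    [0,0,-1.3,0,0,0,4.6],
    [0,0,0,0,0,0,4.6],
    [0,0,0,0,0,0,3.8],
    [0,0,0,0,0,0,3.8],
    [0,0,0,0,0,0,3.8]
  ]
}}

```text
time: 37.95
ee_pos: [0.5911, 0.0117, 0.0676]
eef_rot: [0.707, 0.707, 0.0, -0.0]
ft_force: [0.1, -0.4, -0.8]
width: 0.0402
```

>>> {"fn": "play_rows", "kwargs": {
  "commands": [
    [0,0,0,0,0,0,4.6],
    [0,0,0,0,0,0,4.6],
    [0,0,2.7,0,0,0,4.6],
    [0.05,3.0,0.5,0,0,0,4.6],
    [0.05,2.95,0,0,0,0,4.6],
    [0,0,0,0,0,0,4.6],
    [0,0,-0.6,0,0,0,4.6],
    [0,0,-1.3,0,0,0,4.6],
    [0,0,-1.3,0,0,0,4.6],
    [0,0,0,0,0,0,4.6],
    [0,0,0,0,0,0,3.8],
    [0,0,0,0,0,0,3.8],
    [0,0,0,0,0,0,3.8]
  ]
}}

```text
time: 39.58
ee_pos: [0.5921, 0.0712, 0.0677]
eef_rot: [0.707, 0.707, 0.0, 0.0]
ft_force: [0.2, 0.2, -1.0]
width: 0.0401
```

>>> {"fn": "play_rows", "kwargs": {
  "commands": [
    [0,0,0,0,0,0,4.6],
    [0,0,0,0,0,0,4.6],
    [0,0,3,0,0,0,4.6],
    [0,0,4,0,0,0,5],
    [-1.88,-2.97,3,0,0,0,5],
    [-1.88,-2.97,0,0,0,0,5],
    [-1.88,-2.97,0,0,0,0,5],
    [-1.88,-2.97,0,0,0,0,5],
    [-1.88,-2.97,0,0,0,0,5],
    [-1.88,-2.97,0,0,0,0,5],
    [-1.88,-3,-2,0,0,0,5],
    [0,0,-4,0,0,0,5],
    [0,0,-4,0,0,0,5],
    [0,0,-2,0,0,0,5],
    [0,0,-0.7,0,0,0,5],
    [0,0,0,0,0,0,5],
    [0,0,0,0,0,0,5]
  ]
}}

```text
time: 41.7
ee_pos: [0.4611, -0.1372, 0.0414]
eef_rot: [0.707, 0.707, 0.001, 0.0]
ft_force: [0.8, -1.2, -0.1]
width: 0.05
```

>>> {"fn": "play_rows", "kwargs": {
  "commands": [
    [-0.05,0,-0.35,0,0,0,5],
    [0,0,0,0,0,0,1.8],
    [0,0,0,0,0,0,1.8],
    [0,0,0,0,0,0,1.8],
    [0,0,0,0,0,0,1.8],
    [0,0,0,0,0,0,1.8],
    [0,0,0,0,0,0,1.8],
    [0,0,3,0,0,0,1.8],
    [0,0,4,0,0,0,1.8],
    [2.5,0.5,5,0,0,0,1.8],
    [3,0.7,0,0,0,0,1.8],
    [3,0.7,0,0,0,0,1.8],
    [3,0.7,0,0,0,0,1.8],
    [1.36,0.33,0,0,0,0,1.8],
    [0,0,0,0,0,0,1.8],
    [0,0,0,0,0,0,1.8]
  ],
  "grip_force": 15
}}

```text
time: 43.7
ee_pos: [0.5875, -0.1085, 0.157]
eef_rot: [0.707, 0.707, -0.0, -0.0]
ft_force: [-0.1, -0.3, -0.9]
width: 0.0215
```

```bash
python3 - <<'E'
from h import *
s=r.read_state(); print(s['ee_pos'].round(4),s['ft_force'].round(2),s['width'])
c=cam('scene'); save(c,'s9.png',(230,160,110,90),5)
E
```

```text
[ 0.5875 -0.1085  0.157 ] [-0.07 -0.29 -0.94] 0.021463387710331044
```

View pics/s9.png

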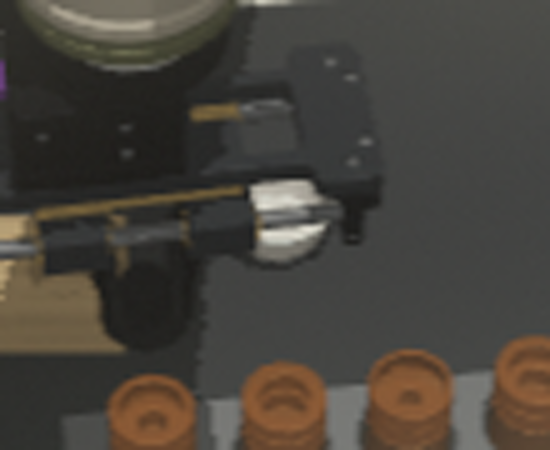

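The stopper is held, with the dark flange and stem at crop (148,300), above tube 0 at (152,400). I'll lower it gently.

>>> {"fn": "play_rows", "kwargs": {
  "commands": [
    [0.1,0.03,-2,0,0,0,1.8],
    [0.05,0.02,-2,0,0,0,1.8],
    [0,0,0,0,0,0,1.8],
    [0,0,-0.4,0,0,0,1.8],
    [0,0,-0.4,0,0,0,1.8],
    [0,0,-0.3,0,0,0,1.8],
    [0,0,-0.2,0,0,0,1.8],
    [0,0,0,0,0,0,1.8]
  ]
}}

```text
time: 44.75
ee_pos: [0.59, -0.1073, 0.1039]
eef_rot: [0.707, 0.707, 0.0, -0.0]
ft_force: [0.2, 0.2, -0.1]
width: 0.0216
```

>>> {"fn": "play_rows", "kwargs": {
  "commands": [
    [-0.05,-0.05,-0.2,0,0,0,1.8],
    [0,0,-0.2,0,0,0,1.8],
    [0,0,-0.2,0,0,0,1.8],
    [0,0,-0.1,0,0,0,1.8],
    [0,0,0,0,0,0,1.8]
  ]
}}

```text
time: 45.38
ee_pos: [0.5894, -0.1078, 0.0969]
eef_rot: [0.707, 0.707, -0.0, -0.0]
ft_force: [-0.9, 0.4, -0.4]
width: 0.0214
```

>>> {"fn": "play_rows", "kwargs": {
  "commands": [
    [0,0,-0.2,0,0,0,1.8],
    [0,0,-0.2,0,0,0,1.8],
    [0,0,-0.1,0,0,0,1.8],
    [0,0,0,0,0,0,1.8]
  ]
}}

```text
time: 45.88
ee_pos: [0.5909, -0.1082, 0.094]
eef_rot: [0.707, 0.707, 0.001, 0.001]
ft_force: [-3.3, -0.9, 15.6]
width: 0.0211
```

>>> {"fn": "play_rows", "kwargs": {
  "commands": [
    [0,0,1,0,0,0,1.8],
    [0,0,2.6,0,0,0,1.8],
    [0.05,3,0,0,0,0,1.8],
    [0.08,3.04,0,0,0,0,1.8],
    [0,0,0,0,0,0,1.8],
    [0,0,-1.5,0,0,0,1.8],
    [0,0,-0.7,0,0,0,1.8],
    [0,0,0,0,0,0,1.8],
    [0,0,0,0,0,0,1.8]
  ]
}}

```text
time: 47.0
ee_pos: [0.5908, -0.0479, 0.106]
eef_rot: [0.707, 0.707, -0.0, 0.0]
ft_force: [-0.0, 0.3, 0.4]
width: 0.021
```

>>> {"fn": "play_rows", "kwargs": {
  "commands": [
    [-0.03,0.05,-0.3,0,0,0,1.8],
    [0,0,-0.3,0,0,0,1.8],
    [0,0,-0.2,0,0,0,1.8],
    [0,0,-0.2,0,0,0,1.8],
    [0,0,-0.1,0,0,0,1.8],
    [0,0,0,0,0,0,1.8]
  ]
}}

```text
time: 47.75
ee_pos: [0.5913, -0.0471, 0.0959]
eef_rot: [0.707, 0.707, 0.001, 0.001]
ft_force: [-1.4, 0.2, 7.3]
width: 0.0215
```

>>> {"fn": "play_rows", "kwargs": {
  "commands": [
    [0,0,1,0,0,0,1.8],
    [0,0,2.2,0,0,0,1.8],
    [0.05,3,0,0,0,0,1.8],
    [0.05,2.89,0,0,0,0,1.8],
    [0,0,0,0,0,0,1.8],
    [0,0,-1.5,0,0,0,1.8],
    [0,0,-0.7,0,0,0,1.8],
    [0,0,-0.3,0,0,0,1.8],
    [0,0,-0.3,0,0,0,1.8],
    [0,0,0,0,0,0,1.8]
  ]
}}

```text
time: 49.0
ee_pos: [0.5915, 0.0118, 0.0988]
eef_rot: [0.707, 0.707, -0.0, -0.0]
ft_force: [0.5, -0.8, 0.7]
width: 0.0215
```

>>> {"fn": "play_rows", "kwargs": {
  "commands": [
    [0,0,-0.2,0,0,0,1.8],
    [0,0,-0.2,0,0,0,1.8],
    [0,0,0,0,0,0,1.8],
    [0,0,0,0,0,0,1.8]
  ]
}}

```text
time: 49.5
ee_pos: [0.5924, 0.012, 0.0961]
eef_rot: [0.707, 0.707, 0.001, 0.001]
ft_force: [-2.0, -0.4, 8.7]
width: 0.0214
```

>>> {"fn": "play_rows", "kwargs": {
  "commands": [
    [0,0,1,0,0,0,1.8],
    [0,0,2.2,0,0,0,1.8],
    [0.05,3,0,0,0,0,1.8],
    [0.03,2.95,0,0,0,0,1.8],
    [0,0,0,0,0,0,1.8],
    [0,0,-1.5,0,0,0,1.8],
    [0,0,-0.7,0,0,0,1.8],
    [0,0,-0.3,0,0,0,1.8],
    [0,0,-0.3,0,0,0,1.8],
    [0,0,-0.2,0,0,0,1.8],
    [0,0,-0.2,0,0,0,1.8],
    [0,0,0,0,0,0,1.8],
    [0,0,0,0,0,0,1.8]
  ]
}}

```text
time: 51.12
ee_pos: [0.5924, 0.0715, 0.095]
eef_rot: [0.707, 0.707, 0.0, 0.0]
ft_force: [1.3, 0.3, 0.1]
width: 0.0218
```

>>> {"fn": "play_rows", "kwargs": {
  "commands": [
    [0,0,-0.2,0,0,0,1.8],
    [0,0,-0.2,0,0,0,1.8],
    [0,0,-0.1,0,0,0,1.8],
    [0,0,0,0,0,0,1.8],
    [0,0,0,0,0,0,1.8]
  ]
}}

```text
time: 51.75
ee_pos: [0.5923, 0.0715, 0.0899]
eef_rot: [0.707, 0.707, -0.0, -0.0]
ft_force: [0.5, -0.3, -0.6]
width: 0.0214
```

Fits here. I'll push on to the rim.

>>> {"fn": "play_rows", "kwargs": {
  "commands": [
    [0,0,-0.2,0,0,0,1.8],
    [0,0,-0.2,0,0,0,1.8],
    [0,0,-0.1,0,0,0,1.8],
    [0,0,-0.1,0,0,0,1.8],
    [0,0,0,0,0,0,1.8]
  ]
}}

```text
time: 52.38
ee_pos: [0.5938, 0.0713, 0.0862]
eef_rot: [0.707, 0.707, 0.002, 0.001]
ft_force: [-2.1, -2.0, 18.1]
width: 0.0213
```

>>> {"fn": "play_rows", "kwargs": {
  "commands": [
    [0,0,0.2,0,0,0,1.8],
    [0,0,0,0,0,0,3.5],
    [0,0,0,0,0,0,3.5],
    [0,0,1,0,0,0,3.5],
    [0,0,3,0,0,0,4],
    [0,0,4,0,0,0,5],
    [-1.87,-3.98,0,0,0,0,5],
    [-1.87,-3.98,0,0,0,0,5],
    [-1.87,-3.98,0,0,0,0,5],
    [-1.87,-3.98,0,0,0,0,5],
    [-1.87,-3.98,0,0,0,0,5],
    [-1.87,-3.98,0,0,0,0,5],
    [-1.87,-3.98,0,0,0,0,5],
    [-1.86,-3.98,0,0,0,0,5],
    [0,0,-4,0,0,0,5],
    [0,0,-4,0,0,0,5],
    [0,0,-2.5,0,0,0,5],
    [0,0,0,0,0,0,5],
    [0,0,0,0,0,0,5]
  ]
}}

```text
time: 54.75
ee_pos: [0.4434, -0.2473, 0.0622]
eef_rot: [0.707, 0.707, 0.0, 0.001]
ft_force: [0.8, -0.1, 0.2]
width: 0.0502
```

```bash
python3 - <<'E'
from h import *
s=r.read_state(); print(s['ee_pos'].round(4),s['ft_force'].round(2),s['width'])
c=cam('scene'); save(c,'s10.png',(230,180,140,100),5)
E
```

```text
[ 0.4434 -0.2473  0.0622] [ 0.75 -0.05  0.2 ] 0.05022950993864585
```

View pics/s10.png

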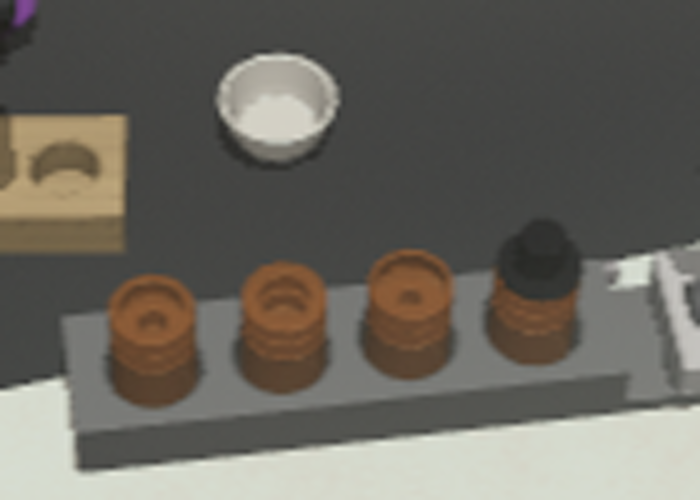

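The first stopper sits flat on tube 3's rim at crop (538,270) with no gap. Next is stopper 2.

>>> {"fn": "play_rows", "kwargs": {
  "commands": [
    [0,0,-1.5,0,0,0,5],
    [0,0,-0.95,0,0,0,5],
    [0,0,0,0,0,0,1.8],
    [0,0,0,0,0,0,1.8],
    [0,0,0,0,0,0,1.8],
    [0,0,0,0,0,0,1.8],
    [0,0,0,0,0,0,1.8],
    [0,0,0,0,0,0,1.8],
    [0,0,3,0,0,0,1.8],
    [0,0,4,0,0,0,1.8],
    [2.5,2.4,4,0,0,0,1.8],
    [3,2.9,0,0,0,0,1.8],
    [3,2.9,0,0,0,0,1.8],
    [3,2.9,0,0,0,0,1.8],
    [3.08,2.84,0,0,0,0,1.8],
    [0,0,-2,0,0,0,1.8],
    [0,0,-1,0,0,0,1.8],
    [0,0,0,0,0,0,1.8],
    [0,0,0,0,0,0,1.8]
  ]
}}

```text
time: 57.18
ee_pos: [0.5884, -0.1083, 0.117]
eef_rot: [0.708, 0.707, 0.0, 0.0]
ft_force: [0.4, 0.7, -0.2]
width: 0.0215
```

>>> {"fn": "play_rows", "kwargs": {
  "commands": [
    [0.07,0.04,-0.5,0,0,0,1.8],
    [0,0,-0.4,0,0,0,1.8],
    [0,0,-0.4,0,0,0,1.8],
    [0,0,-0.3,0,0,0,1.8],
    [0,0,-0.2,0,0,0,1.8],
    [0,0,-0.2,0,0,0,1.8],
    [0,0,0,0,0,0,1.8],
    [0,0,0,0,0,0,1.8]
  ]
}}

```text
time: 58.18
ee_pos: [0.5897, -0.1072, 0.0971]
eef_rot: [0.707, 0.707, 0.0, 0.0]
ft_force: [-1.2, -0.2, 4.5]
width: 0.0215
```

>>> {"fn": "play_rows", "kwargs": {
  "commands": [
    [-0.05,-0.06,0,0,0,0,1.8],
    [0,0,-0.2,0,0,0,1.8],
    [0,0,-0.2,0,0,0,1.8],
    [0,0,0,0,0,0,1.8],
    [0,0,0,0,0,0,1.8]
  ]
}}

```text
time: 58.8
ee_pos: [0.5907, -0.1078, 0.095]
eef_rot: [0.707, 0.707, 0.002, 0.001]
ft_force: [-2.0, 2.5, 19.6]
width: 0.0212
```

Blocked there, so on to tube 1.

>>> {"fn": "play_rows", "kwargs": {
  "commands": [
    [0,0,1,0,0,0,1.8],
    [0,0,2.4,0,0,0,1.8],
    [0.05,3,0,0,0,0,1.8],
    [0.08,3.04,0,0,0,0,1.8],
    [0,0,0,0,0,0,1.8],
    [0,0,-1.5,0,0,0,1.8],
    [0,0,-0.7,0,0,0,1.8],
    [0,0,-0.4,0,0,0,1.8],
    [0,0,-0.3,0,0,0,1.8],
    [0,0,-0.2,0,0,0,1.8],
    [0,0,0,0,0,0,1.8],
    [0,0,0,0,0,0,1.8]
  ]
}}

```text
time: 60.3
ee_pos: [0.5902, -0.0473, 0.0956]
eef_rot: [0.707, 0.707, 0.0, 0.0]
ft_force: [-0.4, 0.3, 0.5]
width: 0.0215
```

>>> {"fn": "play_rows", "kwargs": {
  "commands": [
    [0,0,-0.2,0,0,0,1.8],
    [0,0,-0.2,0,0,0,1.8],
    [0,0,-0.1,0,0,0,1.8],
    [0,0,0,0,0,0,1.8],
    [0,0,0,0,0,0,1.8]
  ]
}}

```text
time: 60.92
ee_pos: [0.5901, -0.0472, 0.0904]
eef_rot: [0.707, 0.707, 0.0, -0.0]
ft_force: [-0.2, 0.6, -0.2]
width: 0.0211
```

It's going in tube 1.

>>> {"fn": "play_rows", "kwargs": {
  "commands": [
    [0,0,-0.2,0,0,0,1.8],
    [0,0,-0.2,0,0,0,1.8],
    [0,0,-0.1,0,0,0,1.8],
    [0,0,-0.1,0,0,0,1.8],
    [0,0,0,0,0,0,1.8],
    [0,0,0,0,0,0,1.8]
  ]
}}

```text
time: 61.68
ee_pos: [0.5911, -0.0475, 0.0858]
eef_rot: [0.707, 0.707, 0.001, 0.001]
ft_force: [-1.5, -1.1, 12.2]
width: 0.0215
```

>>> {"fn": "play_rows", "kwargs": {
  "commands": [
    [0,0,0.2,0,0,0,1.8],
    [0,0,0,0,0,0,3.2],
    [0,0,0,0,0,0,3.2],
    [0,0,1,0,0,0,3.2],
    [0,0,3,0,0,0,3.2],
    [0,0,5,0,0,0,3.2],
    [-1.4,4,1,0,0,0,2],
    [-1.5,4,0,0,0,0,0],
    [-1.5,4,0,0,0,0,0],
    [-1.6,4.5,0,0,0,0,0],
    [-1.6,4.4,0,0,0,0,0],
    [0,0,-4,0,0,0,0],
    [0,0,-3,0,0,0,0],
    [0,0,-2.2,0,0,0,0],
    [0,0,0,0,0,0,0],
    [0,0,0,0,0,0,0]
  ]
}}

```text
time: 63.68
ee_pos: [0.5148, 0.1618, 0.0956]
eef_rot: [0.707, 0.707, 0.001, 0.0]
ft_force: [-0.1, 0.6, 1.2]
width: 0.0004
```

```bash
python3 - <<'E'
from h import *
s=r.read_state(); print(s['ee_pos'].round(4),s['ft_force'].round(2),s['width'])
c=cam('scene'); save(c,'s11.png',(235,160,160,110),4.8)
E
```

```text
[0.5148 0.1618 0.0956] [-0.08  0.59  1.17] 0.0004378392439113129
```

View pics/s11.png

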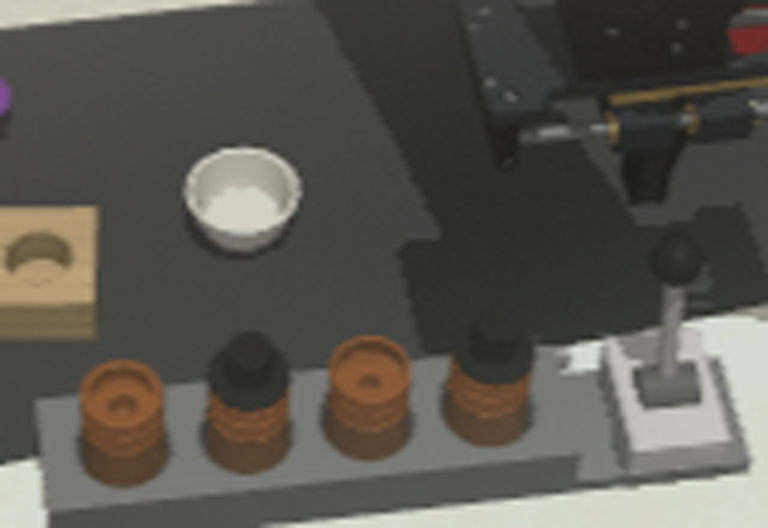

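Both stoppers sit on their rims at crop (248,375) and (490,345). The shut fingers at (650,190) are behind the lever's ball at (678,260), so I'll push along +x.

>>> {"fn": "play_rows", "kwargs": {
  "commands": [
    [1.5,0.1,0,0,0,0,0],
    [1.5,0,0,0,0,0,0],
    [1,0,0,0,0,0,0],
    [1,0,0,0,0,0,0],
    [1,0,0,0,0,0,0],
    [1,0,0,0,0,0,0],
    [1,0,0,0,0,0,0],
    [0.7,0,0,0,0,0,0],
    [0,0,0,0,0,0,0],
    [0,0,0,0,0,0,0]
  ]
}}

```text
time: 64.97
ee_pos: [0.6011, 0.1628, 0.0945]
eef_rot: [0.707, 0.707, 0.0, -0.0]
ft_force: [0.2, 1.3, 0.9]
width: 0.0003
```

>>> {"fn": "play_rows", "kwargs": {
  "commands": [
    [0.5,0,0,0,0,0,0],
    [0.4,0,0,0,0,0,0],
    [0.3,0,0,0,0,0,0],
    [0,0,0,0,0,0,0],
    [0,0,0,0,0,0,0]
  ]
}}

```text
time: 65.6
ee_pos: [0.6109, 0.1628, 0.094]
eef_rot: [0.707, 0.707, -0.002, -0.002]
ft_force: [-13.0, -0.3, 5.9]
width: 0.0005
```

The force is 13 N against +x, so the lever is on its stop. I'll withdraw.

>>> {"fn": "play_rows", "kwargs": {
  "commands": [
    [-1,0,0,0,0,0,0],
    [-3,0,0,0,0,0,0],
    [-4,0,2,0,0,0,0],
    [-2,3,4,0,0,0,0],
    [-2,5,4,0,0,0,0],
    [-2,5,0,0,0,0,0],
    [-2,5,0,0,0,0,0],
    [0,5,0,0,0,0,0],
    [0,0,0,0,0,0,0],
    [0,0,0,0,0,0,0]
  ]
}}

```text
time: 66.85
ee_pos: [0.4549, 0.3887, 0.1917]
eef_rot: [0.707, 0.707, 0.0, 0.0]
ft_force: [1.4, -1.1, -0.4]
width: 0.0007
```

```bash
python3 - <<'E'
from h import *
s=r.read_state(); print(s['time'],s['ee_pos'].round(4),s['ft_force'].round(2))
c=cam('scene'); t=cam('top')
a=cv2.resize(c['img'][190:280,240:400,::-1],(760,428),interpolation=2); 
cv2.imwrite('pics/s12.png',a)
for n,k,z in(('top',t,.0585),):
  for b in blobs(k,(8,130,40),(20,255,190),30,(230,165,100,35)): print(n,[round(x,1) for x in b[:3]],onz(k,b[0],b[1],z).round(4))
for p in((.595+.0384,.163,.104),(.595-.0384,.163,.104)): print('ball pred locked/open crop px',(np.array(proj(c,p))-[240,190])*4.75)
for y in(-.0474,.0712):
  x=.5921 if y>0 else .5905
  print('flange front top home/10up', [(np.array(proj(c,(x+.02,y,z)))-[240,190])*4.75 for z in(.081,.085,.091)])
E
```

```text
66.85 [0.4549 0.3887 0.1917] [ 1.35 -1.12 -0.4 ]
top [309.4, 181.2, 146.5] [ 0.5881 -0.1071  0.0585]
top [267.4, 181.0, 146.0] [0.5913 0.0117 0.0585]
ball pred locked/open crop px [677.94647965 221.63221597]
ball pred locked/open crop px [636.5094398   95.46293507]
flange front top home/10up [array([228.5433153 , 264.83613309]), array([228.63955805, 260.00831953]), array([228.78485736, 252.71964688])]
flange front top home/10up [array([473.54239464, 237.16131281]), array([474.26388487, 232.30888791]), array([475.35300965, 224.9835377 ])]
```

View pics/s12.png

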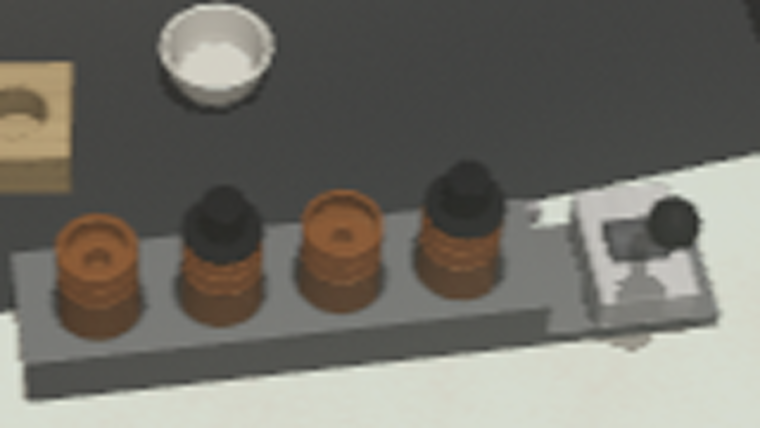

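The ball is at (674,223), against a predicted locked position of (678,222). The flange front edges at (222,263) and (463,239) match the home heights. I'll hand in.

```bash
python3 -c "
from bench import r
print(r.close_job())"
```

```text
the job is handed in; nothing more can be done
None
```

The job is handed in at about 67 s of robot time. All four tubes stand in the bores, both stoppers present are home, and the lever is locked. No verdict is reported, so the outcome rests on my last checks below.

**Tubes:** One tube was found moved about 25 mm when I went to grip it. I measured it again and picked it up without trouble. I did not establish whether my gripper pushed it or it was knocked aside.

**Stoppers:** Only two were there. Tubes are numbered from the end away from the lever (tube 0) to the lever end (tube 3).
- **First stopper:** it stayed about 10 mm high in tubes 0, 1 and 2, and went home in tube 3 with about 18 N.
- **Second stopper:** it was blocked in tube 0 and went home in tube 1 with about 12 N.
- **Left open:** tubes 0 and 2.
- **Peak force:** the highest force I read during the trials was about 20 N, under the 60 N limit. I read it only at the end of each move.

**Lever:** it was pushed until it met its stop, with about 13 N.

**Last checks:** The final scene picture put the flange edges at the home height within about 2 mm, and the lever ball within 1 px of its locked position. The two open tubes measured within about 2 mm of their bore centres.

**Disagreements:**
- The two cameras differed by 4–7 mm in x. I used the arm's own readings and the top view there.
- Two of the tubes sat about 3–4 mm off the tool centre when first gripped. I corrected for this before lowering them.

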